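Load a batch of nameplate blanks into the bench engraver and start it

TASK

Set up the bench engraver with this batch and start it: slide the clear guard fully open, draw the bed right out by its tab, and lay every wooden nameplate blank lying on the bench flat in a pocket of the jig board, one to a pocket. Then slide the bed back in until its scribed cross sits exactly under the cutter's tip, slide the guard fully shut, and only then, never with the guard open, press the green start button right down. Leave the glue bottle, screwdriver and spool where they are.

Things in the scene. Friction and masses are not known exactly. Their poses are not given: they have to be found in the camera images.
- machine: bench engraver, fixed: aluminium frame, open-topped, with a doorway facing right (-y), a clear sliding guard and a bed on rails that comes out through the doorway. Origin on the table under the doorway's middle; x is the way the guard opens (away from the robot), y points into the machine, z up. The guard's top track spans y -10 to 10 mm, its top 183 mm up; doorway 210 mm wide
- guard (a joint): the clear guard's slide along machine x, in m: 0 = fully shut, 0.185 = fully open; stays where left, takes 2 to 4 N. The panel is 200 mm wide, from 42 to 162 mm above the table; it blocks the bed and blanks from passing unless open beyond about 0.17
- guard_grip (a point): grip of the guard's black upright pull bar, 14 x 14 mm and 64 mm long, its top 177 mm above the table: the point is on its axis, 11 mm below its top (166 mm up). It stands 42 mm in front (-y) of the panel and track, near the guard's robot-side edge, free from above
- bed (a joint): the bed's slide along machine y, m: 0 = furthest in, grows as it comes out (machine -y), 0.27 = end stop, fully out, all pockets clear of the doorway. Stays where left, takes 2 to 4 N. The bed is an aluminium jig board 140 mm wide (x), 176 mm long (y), its top 50 mm above the table, with four pockets; it is wholly inside the doorway under 0.04
- bed_grip (a point): grip of the bed's black upright pull tab, 16 mm (x) by 24 mm (y), top 76 mm above the table: on its axis, 10 mm below its top. The tab stands 210 mm in front (-y) of the bed's centre on a steel arm 24 mm wide whose top is 39 mm up, and stays outside the guard
- bed_mark (a point): dark scribed cross, 22 mm, on the jig board's top surface, at the middle of the board between the four pockets; the point is its centre
- tip (a point): point of the engraving cutter under the spindle on the fixed gantry inside the machine, 64 mm above the table, 14 mm above the jig board. The cross on the bed lies on the line that the bed moves along under this tip; where along the bed's travel they meet (bed joint about 0.01 to 0.03) differs from start to start
- pocket0 (a point): robot-side, outer (-y) pocket of the jig board, 46 mm across (x) by 74 mm along (y) with its rim chamfered, 5 mm deep, so a seated blank (long side along y, either way round) stands 5 mm proud; the point is the centre of the pocket floor, its axes those of the machine; it rides with the bed
- pocket1 (a point): robot-side, inner (+y) pocket of the jig board, 46 mm across (x) by 74 mm along (y) with its rim chamfered, 5 mm deep, so a seated blank (long side along y, either way round) stands 5 mm proud; the point is the centre of the pocket floor, its axes those of the machine; it rides with the bed
- pocket2 (a point): far-side (+x), outer (-y) pocket of the jig board, 46 mm across (x) by 74 mm along (y) with its rim chamfered, 5 mm deep, so a seated blank (long side along y, either way round) stands 5 mm proud; the point is the centre of the pocket floor, its axes those of the machine; it rides with the bed
- pocket3 (a point): far-side (+x), inner (+y) pocket of the jig board, 46 mm across (x) by 74 mm along (y) with its rim chamfered, 5 mm deep, so a seated blank (long side along y, either way round) stands 5 mm proud; the point is the centre of the pocket floor, its axes those of the machine; it rides with the bed
- start (a joint): green start button, 28 mm across, on a small grey box (66 mm square) to the right of the engraver: 0 = up, 0.006 = pressed fully down, straight down, about 5 N; springs back
- start_top (a point): centre of the top face of the start button when up, 52 mm above the table
- blank0: loose hardwood nameplate blank, 70 x 42 x 10 mm (its own x, y, z), 26 g, all blanks alike; origin at the centre of its underside, z up; starts lying flat on the bench to the right; absent (None) in some starts
- blank1: loose hardwood nameplate blank, 70 x 42 x 10 mm (its own x, y, z), 26 g, all blanks alike; origin at the centre of its underside, z up; starts lying flat on the bench to the right; absent (None) in some starts
- blank2: loose hardwood nameplate blank, 70 x 42 x 10 mm (its own x, y, z), 26 g, all blanks alike; origin at the centre of its underside, z up; starts lying flat on the bench to the right; absent (None) in some starts
- blank3: loose hardwood nameplate blank, 70 x 42 x 10 mm (its own x, y, z), 26 g, all blanks alike; origin at the centre of its underside, z up; starts lying flat on the bench to the right; absent (None) in some starts
- glue: bystander: standing white glue bottle, 40 mm across, 110 mm tall; origin under its centre
- driver: bystander: screwdriver lying on the bench, 170 mm long; origin under its middle
- spool: bystander: small filament spool of blue plastic lying flat, 100 mm across, 30 mm high; origin under its centre
Things that resemble listed ones, but are neither listed nor needed, are in the scene too. Leave any black look-alike of the blank3 alone.

How it is judged (in metres and radians):
On the way, in this order (a step that is already met when the one before it is completed fails the run):
1. the guard is slid fully open (value of joint guard above 0.172 m), for 0.1 s.
2. the bed is drawn right out (value of joint bed above 0.24 m), for 0.1 s.
3. every blank of the batch lies flat in a pocket (((horizontal distance between blank0 and pocket0 below 0.004 m and z of blank0 in the frame of pocket0 below 0.003 m and angle between blank0's own z axis and vertical below 0.06 rad) or (horizontal distance between blank0 and pocket1 below 0.004 m and z of blank0 in the frame of pocket1 below 0.003 m and angle between blank0's own z axis and vertical below 0.06 rad) or (horizontal distance between blank0 and pocket2 below 0.004 m and z of blank0 in the frame of pocket2 below 0.003 m and angle between blank0's own z axis and vertical below 0.06 rad) or (horizontal distance between blank0 and pocket3 below 0.004 m and z of blank0 in the frame of pocket3 below 0.003 m and angle between blank0's own z axis and vertical below 0.06 rad)) and ((horizontal distance between blank1 and pocket0 below 0.004 m and z of blank1 in the frame of pocket0 below 0.003 m and angle between blank1's own z axis and vertical below 0.06 rad) or (horizontal distance between blank1 and pocket1 below 0.004 m and z of blank1 in the frame of pocket1 below 0.003 m and angle between blank1's own z axis and vertical below 0.06 rad) or (horizontal distance between blank1 and pocket2 below 0.004 m and z of blank1 in the frame of pocket2 below 0.003 m and angle between blank1's own z axis and vertical below 0.06 rad) or (horizontal distance between blank1 and pocket3 below 0.004 m and z of blank1 in the frame of pocket3 below 0.003 m and angle between blank1's own z axis and vertical below 0.06 rad)) and ((horizontal distance between blank2 and pocket0 below 0.004 m and z of blank2 in the frame of pocket0 below 0.003 m and angle between blank2's own z axis and vertical below 0.06 rad) or (horizontal distance between blank2 and pocket1 below 0.004 m and z of blank2 in the frame of pocket1 below 0.003 m and angle between blank2's own z axis and vertical below 0.06 rad) or (horizontal distance between blank2 and pocket2 below 0.004 m and z of blank2 in the frame of pocket2 below 0.003 m and angle between blank2's own z axis and vertical below 0.06 rad) or (horizontal distance between blank2 and pocket3 below 0.004 m and z of blank2 in the frame of pocket3 below 0.003 m and angle between blank2's own z axis and vertical below 0.06 rad)) and ((horizontal distance between blank3 and pocket0 below 0.004 m and z of blank3 in the frame of pocket0 below 0.003 m and angle between blank3's own z axis and vertical below 0.06 rad) or (horizontal distance between blank3 and pocket1 below 0.004 m and z of blank3 in the frame of pocket1 below 0.003 m and angle between blank3's own z axis and vertical below 0.06 rad) or (horizontal distance between blank3 and pocket2 below 0.004 m and z of blank3 in the frame of pocket2 below 0.003 m and angle between blank3's own z axis and vertical below 0.06 rad) or (horizontal distance between blank3 and pocket3 below 0.004 m and z of blank3 in the frame of pocket3 below 0.003 m and angle between blank3's own z axis and vertical below 0.06 rad))), for 0.3 s.
4. the loaded bed is in, its cross under the cutter's tip (all of step 3 and horizontal distance between bed_mark and tip below 0.003 m), for 0.2 s.
5. the guard is shut on the loaded, aligned bed (all of step 4 and value of joint guard below 0.006 m), for 0.2 s.
6. the start button is pressed down with the guard shut and the bed loaded and aligned (all of step 5 and value of joint start above 0.0045 m).
At the end, for the whole second after the job is handed in: Every blank present lies flat in a pocket of its own (within 4 mm of the pocket's centre, on its floor), the bed's cross is within 3 mm of the point below the cutter's tip, the guard is shut to within 6 mm, the start button is up again, and all is at rest and released (all of step 5 and value of joint start below 0.002 m and linear speed of each of blank0, blank1, blank2, blank3 below 0.02 m/s); the robot touches nothing.
It fails at once if the start button is pressed while the guard is open (value of joint start above 0.003 m and value of joint guard above 0.012 m).
It fails at once if the glue bottle, screwdriver or spool is moved more than 3 cm or tipped over (distance of any of glue, driver, spool from where it was at the start of the episode above 0.03 m or angle between glue's own z axis and vertical above 0.5 rad).
Of blank0, blank1, blank2, blank3 only 2 to 4 are there at a start; the rules pass over those that are not, and their reading is None.
At some moment in a run one of blank0, blank1, blank2, blank3 may be knocked a few centimetres aside while the robot is not near it.
Once in a run the grip may slacken for a moment while it holds something.
It also fails if it takes over 210 s, if anything falls off the work surface, if the arm or the gripper's body presses on something with over 40 N, if the wrist force passes 120 N, or if a joint passes its speed limit or range.

ROBOT

A 7-joint arm with a two-finger parallel gripper is mounted at the origin on the work surface. World frame = base frame: x ahead of the robot, y to its left, z up, the work surface at z = 0. Lengths are in m, angles in degrees, forces in N, time in s.
With the tool pointing down it reaches from about 0.425 to 0.925 m from the base axis. Payload 6.8 kg.
Tool frame: the origin (TCP) lies at the very end of the fingers, on their centre line; the grasp point (between the pads) lies 19 mm behind it; x points along the fingers, y is the direction in which the jaws open and shut, and the axes are right-handed (so a half turn about x gives the same grasp; the last joint's range is limited). The gripper opens to 88 mm and grips with 3 to 60 N. Pads are 20 mm wide; open, the fingers measure 115 mm over their backs; the gripper's body (75 mm by 178 mm) begins 61 mm behind the grasp point.
Start: joints at [-75.063, 27.33, 1.283, 89.118, -0.659, 63.558, -4.761], TCP at [0.243, 0.63, 0.223] pointing down, gripper open.
Joint ranges: [-169.35, 169.35], [-19.33, 120.38], [-80.79, 83.38], [13.8, 139.57], [-78.32, 258.32], [9.67, 109.79], [-169.56, 169.56]. Speed limits (degrees/s): [136.94, 136.94, 180, 180, 180, 180, 180].

INTERFACE

Orientations are given as a 3x3 rotation matrix whose columns are the frame's x, y, z axes.
In Python, from cell import arm gives the robot as it stands.
- The arm moves only by the shell command python3 -m jog 'ROWS' [FORCE]. ROWS is JSON, a list of rows, each a list of 3 entries, a list of its own where there are three numbers: the opening, from 0 (shut) to 1 (fully open), then the shift along the tool's x, y, z in mm, then the turn, a rotation vector about the tool's x, y, z in rad. A call has 1 to 20 rows; each row is the pose to reach, as a shift and turn from the pose commanded when the call began, along the tool's axes at that moment; what a row does not reach only later rows make up. A row lasts 1/8 s, in which the tool goes at most 62.5 mm and 10.7 degrees, less where a joint would pass 70% of its speed; a pose out of reach is approached as far as the arm can. A call with a gripper value outside its range is refused whole. The fingers move at their own pace and stop on an object; FORCE is the grip in N (left out, the last holds). Time passes only in rows, so rows that repeat a pose let the fingers close. It gives the time, the measured TCP pose, the force and the opening at its end, in the units of the state.
- arm.read_state(): the state, without advancing time (a new reading comes with each control period).
- arm.grab_frame(name): name is "scene" or "top"; returns a dict with "img" (420x560x3 uint8, red, green, blue), "depth" (420x560 float32, m along the optical axis (not along the pixel's ray), 0 where there is no reading), "camera_matrix" (3x3 intrinsics, pixels), "k1" (the pictures are not rectified: a ray, as slopes to the right and down, at radius r is drawn at 1 + k1 r^2 times it, then the intrinsics apply), "extrinsics" (4x4, takes a point from camera to world coordinates). Camera axes: x right, y down, z forward; pixel columns grow to the right and rows downward; lengths in m; the calibration is good to about 2 mm. A picture is of the moment at which its call begins.
- arm.job_done(): hands the job in, once; it reports no verdict.
The state is a dict: "time": time; "qpos": joint angles; "qd": joint speeds; "joint_efforts": joint torques, N m; "position": TCP position; "tool_rot": TCP orientation; "contact_force": force on the tool from outside, world axes, zero at the start; "wrist_torque": the same for the moment, N m; "opening": opening from 0.0 (shut) to 1.0 (fully open).
Only numpy, scipy, OpenCV 4.12 (cv2) and the standard library are available. Lean on these libraries where they do the work, as an engineer would, in place of code of your own. Each camera call takes 0.05 s, during which the arm holds its last target.

## Working session

There is one attempt and no reset: what is moved stays moved. The work goes in short steps, Python scripts to look and compute and a shell command to move; the robot and the scene stay as the last step left them, time stands still between calls to the robot, and variables do not carry over. Pictures are saved under pics/ and viewed, and the job is handed in when it is done.

```bash
ls; mkdir -p pics; cat > h.py <<'E'
import numpy as np, cv2
from cell import arm
def grab(n,save=None):
    f=arm.grab_frame(n)
    if save: cv2.imwrite('pics/%s.png'%save,f['img'][:,:,::-1])
    return f
def ray(f,u,v):
    K=f['camera_matrix'];xd=(u-K[0,2])/K[0,0];yd=(v-K[1,2])/K[1,1]
    x,y=xd,yd
    for _ in range(20):
        s=1+f['k1']*(x*x+y*y);x,y=xd/s,yd/s
    E=np.array(f['extrinsics']);return E[:3,3],E[:3,:3]@np.array([x,y,1.0])
def onz(f,u,v,z):
    o,d=ray(f,u,v);return o+d*(z-o[2])/d[2]
def dep(f,u,v):
    o,d=ray(f,u,v);return o+d*f['depth'][int(round(v)),int(round(u))]
def proj(f,p):
    E=np.array(f['extrinsics']);c=E[:3,:3].T@(np.array(p)-E[:3,3]);x,y=c[0]/c[2],c[1]/c[2]
    s=1+f['k1']*(x*x+y*y);K=f['camera_matrix'];return np.array([K[0,0]*x*s+K[0,2],K[1,1]*y*s+K[1,2]])
E
python3 - <<'E'
from h import *
for n in('scene','top'):
    f=grab(n,n+'0');print(n,f['camera_matrix'],f['k1'],np.round(f['extrinsics'],3))
s=arm.read_state();print(s)
E
```

```text
pics
scene [[462.58353723   0.         281.21473228]
 [  0.         462.58353723 210.26067041]
 [  0.           0.           1.        ]] 0.055323719369325536 [[ 0.579  0.61  -0.542  1.151]
 [ 0.815 -0.439  0.377 -0.452]
 [-0.008 -0.66  -0.751  0.932]
 [ 0.     0.     0.     1.   ]]
top [[430.56173228   0.         273.61955085]
 [  0.         430.56173228 204.86806948]
 [  0.           0.           1.        ]] -0.10016308012029501 [[-6.500e-02 -9.740e-01  2.160e-01  3.090e-01]
 [-9.980e-01  6.400e-02 -1.300e-02 -1.300e-02]
 [-1.000e-03 -2.160e-01 -9.760e-01  1.284e+00]
 [ 0.000e+00  0.000e+00  0.000e+00  1.000e+00]]
{'time': 0.1, 'qpos': array([-75.06412541,  27.36953475,   1.28081576,  89.17146273,
        -0.65644503,  63.55654919,  -4.76242932]), 'qd': array([-0.01841992, -0.13303711,  0.00122267, -0.20060515,  0.0087553 ,
       -0.01758448, -0.03517599]), 'joint_efforts': array([ 2.98658713e-03, -5.84089673e+01,  1.53899621e+00, -2.73314130e+01,
       -5.42976265e-02,  1.30489032e-02,  6.92757681e-05]), 'position': array([0.24316104, 0.62911543, 0.22180574]), 'tool_rot': array([[-4.18658540e-04,  3.60469391e-01,  9.32770949e-01],
       [-1.51766111e-03,  9.32769727e-01, -3.60469601e-01],
       [-9.99998761e-01, -1.56654387e-03,  1.56558366e-04]]), 'contact_force': array([ 0.33177504,  0.8708097 , -1.07087999]), 'wrist_torque': array([-0.00790851, -0.00193013,  0.0033113 ]), 'opening': 0.9980210040790046}
```

View pics/scene0.png

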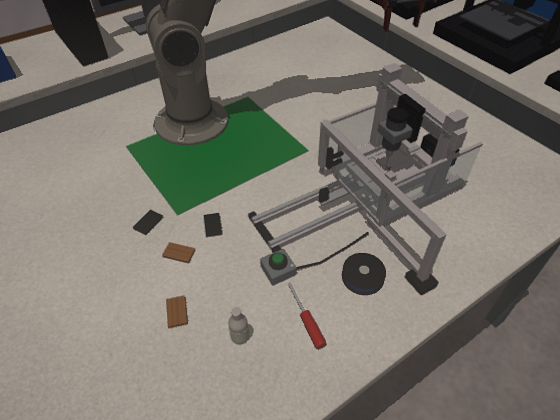

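View pics/top0.png

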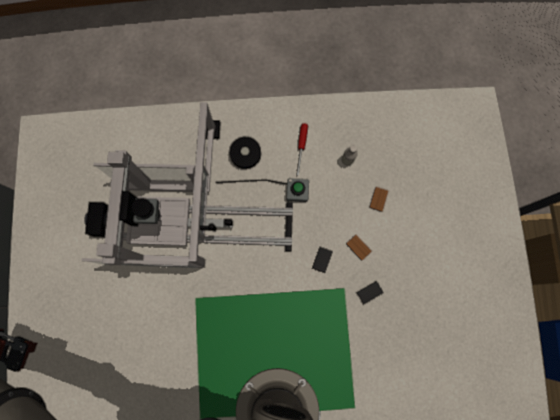

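```bash
python3 - <<'E'
import cv2
a=cv2.imread('pics/top0.png');cv2.imwrite('pics/t1.png',cv2.resize(a[90:290,70:310],None,fx=3.2,fy=2.9,interpolation=2))
a=cv2.imread('pics/top0.png');cv2.imwrite('pics/t1.png',cv2.resize(a[90:285,70:320],None,fx=3.0,fy=3.0,interpolation=2))
b=cv2.imread('pics/scene0.png');cv2.imwrite('pics/s1.png',cv2.resize(b[60:310,220:490],None,fx=2.4,fy=2.4,interpolation=2))
E
python3 - <<'E'
from h import *
f=grab('top')
def cc(m,zz,name):
    n,l,s,c=cv2.connectedComponentsWithStats(m.astype(np.uint8))
    for i in range(1,n):
        if s[i,4]>40:
            ct=cv2.findContours((l==i).astype(np.uint8),0,1)[0][0]
            r=cv2.minAreaRect(ct); b=cv2.boxPoints(r)
            P=np.array([onz(f,*q,zz)[:2] for q in b])
            e=P[1]-P[0];g=P[2]-P[1]
            if np.hypot(*e)<np.hypot(*g): e=g
            print(name,s[i,4],np.round(c[i]),np.round(onz(f,*c[i],zz)[:2],4),'rectc',np.round(P.mean(0),4),'ang',np.degrees(np.arctan2(e[1],e[0]))%180,'L',np.linalg.norm(P[1]-P[0]),np.linalg.norm(P[2]-P[1]), dep(f,*c[i]))
h=cv2.cvtColor(f['img'],cv2.COLOR_RGB2HSV)
H,S,V=[h[...,i].astype(int) for i in range(3)]
m=(H>2)&(H<18)&(S>110)&(V>50); m[:, :230]=0; m[:,480:]=0
cc(m,0.01,'brown')
m=(H>50)&(H<80)&(S>120); m[290:]=0
cc(m,0.052,'green')
E
```

```text
brown 270 [379. 199.] [ 0.588  -0.3511] rectc [ 0.5881 -0.3509] ang 157.9291621497342 L 0.0673956827422525 0.039223095055280384 [ 0.58839585 -0.3515445   0.00830653]
brown 295 [358. 247.] [ 0.4444 -0.2737] rectc [ 0.4446 -0.273 ] ang 40.0144787362687 L 0.03892469994315436 0.06473017402953453 [ 0.44478282 -0.27443287  0.00657938]
green 74 [298. 187.] [ 0.6304 -0.1037] rectc [ 0.6302 -0.1034] ang 86.28059144848989 L 0.02669782897162471 0.024477020759402262 [ 0.62845539 -0.10314542  0.05931684]
```

View pics/t1.png

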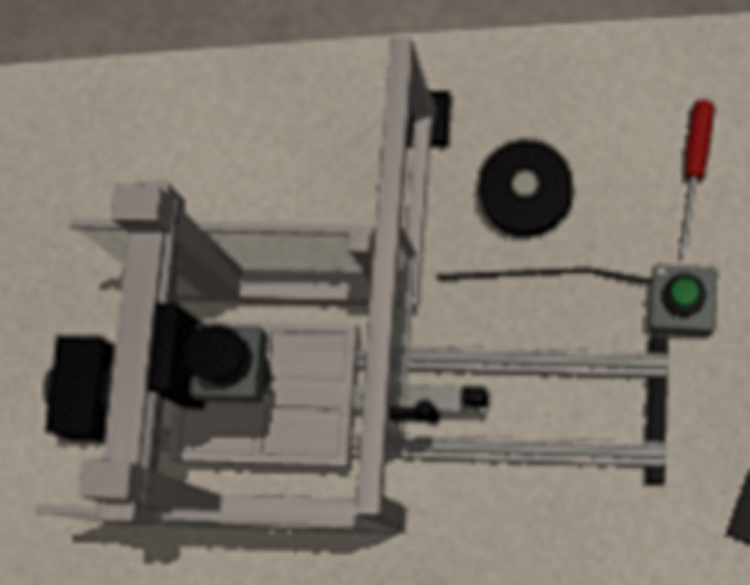

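View pics/s1.png

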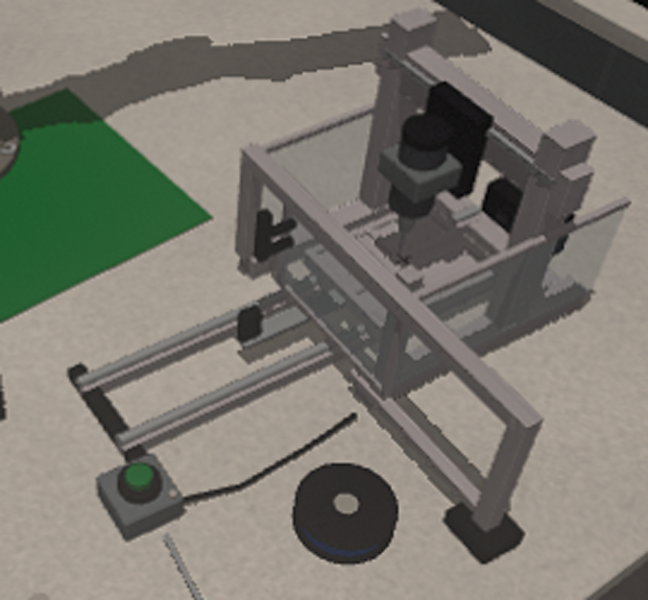

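```bash
python3 - <<'E'
import cv2,numpy as np
a=cv2.imread('pics/top0.png');b=cv2.imread('pics/scene0.png')
def z(im,u,v,w,h,s):
    return cv2.resize(im[v:v+h,u:u+w],None,fx=s,fy=s,interpolation=0)
cv2.imwrite('pics/z1.png',z(a,185,200,60,60,9))
cv2.imwrite('pics/z2.png',z(b,310,130,70,70,8))
E
python3 - <<'E'
from h import *
f=grab('top')
# rails/top depth along
for u,v in [(203,110),(201,130),(199,180),(197,220),(195,250),(213,226),(211,227),(214,228),(228,222),(230,224),(227,221),(220,212),(280,211),(280,240),(180,207),(180,230)]:
    print((u,v),np.round(dep(f,u,v),4))
E
```

```text
(203, 110) [0.8331 0.1502 0.1843]
(201, 130) [0.7747 0.1574 0.1825]
(199, 180) [0.6322 0.1661 0.1839]
(197, 220) [0.5249 0.1746 0.1817]
(195, 250) [0.4463 0.1816 0.1846]
(213, 226) [0.5073 0.134  0.1763]
(211, 227) [0.5051 0.1395 0.1758]
(214, 228) [0.5055 0.1343 0.1554]
(228, 222) [0.5343 0.1042 0.075 ]
(230, 224) [0.5314 0.1004 0.057 ]
(227, 221) [0.537  0.1067 0.0768]
(220, 212) [0.5763 0.1321 0.0209]
(280, 211) [ 0.5665 -0.0474  0.0265]
(280, 240) [ 0.4788 -0.0413  0.0329]
(180, 207) [0.5947 0.248  0.0417]
(180, 230) [0.5253 0.2488 0.0442]
```

View pics/z1.png

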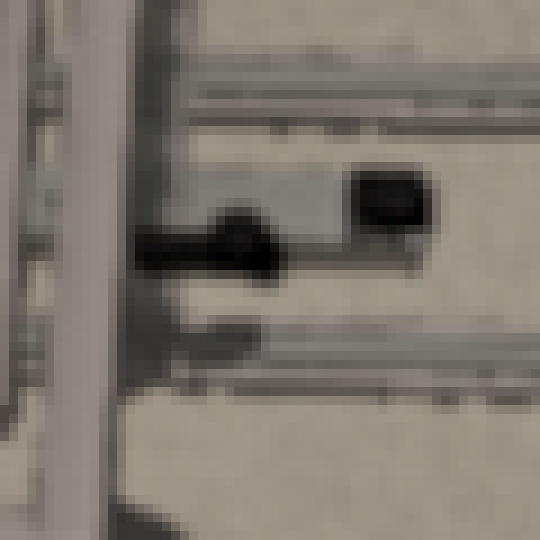

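View pics/z2.png

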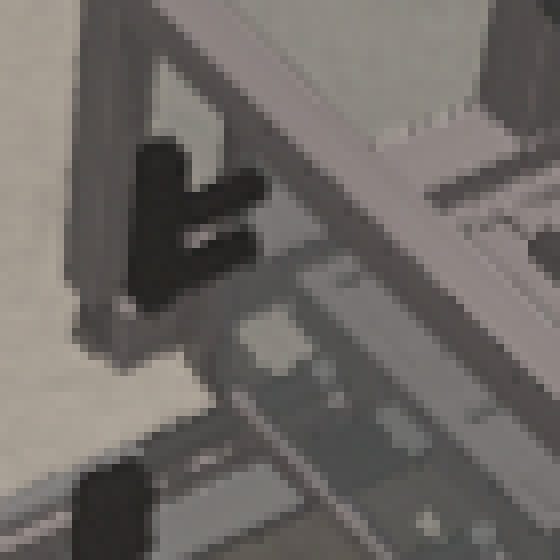

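```bash
cat >> h.py <<'E'
from scipy.spatial.transform import Rotation as R
def plan(p,jaw,down=True):
    """relative shift (mm, tool axes) and rotvec for TCP at p with tool-y at world azimuth jaw deg (nearest mod 180 to current)"""
    s=arm.read_state();T=np.array(s['tool_rot']);P=np.array(s['position'])
    cur=np.degrees(np.arctan2(T[1,1],T[0,1]))
    for k in (0,180,-180,360):
        a=np.radians(jaw+k)
        y=np.array([np.cos(a),np.sin(a),0]);x=np.array([0,0,-1.]);z=np.cross(x,y)
        W=np.c_[x,y,z];rv=R.from_matrix(T.T@W).as_rotvec()
        print('jaw',jaw+k,'cur',round(cur,2),'shift',np.round(T.T@(np.array(p)-P)*1000,1),'rv',np.round(rv,3),'q7',round(s['qpos'][6],1)) if np.linalg.norm(rv)<2 else 0
E
python3 - <<'E'
from h import *
f=grab('top')
g=f['img'].astype(int).sum(2)
print(np.round(onz(f,211.2,224.2,.177),4),'tab',np.round(onz(f,228.0,221.5,.076),4))
# track edges by column gradient
L=[];
for v in range(112,250,6):
    us=[]
    row=cv2.GaussianBlur(f['img'],(1,5),0)[v].astype(int).sum(1)
    m=[u for u in range(185,215) if abs(dep(f,u,v)[2]-.183)<.012]
    if m: L.append(((min(m)+max(m))/2,v,len(m)))
print(L[:30])
P=np.array([onz(f,u,v,.183)[:2] for u,v,n in L])
vx,vy,x0,y0=cv2.fitLine(P.astype(np.float32),cv2.DIST_HUBER,0,.001,.001).ravel();print('dir',vx,vy,np.degrees(np.arctan2(vy,vx)),x0,y0)
print('gantry max z',max(dep(f,u,v)[2] for u in range(90,165,3) for v in range(150,270,3)))
plan([.506,.137,.45],-4.6)
E
```

```text
[0.5122 0.1385 0.177 ] tab [0.5355 0.104  0.076 ]
[(203.5, 112, 8), (202.5, 118, 8), (202.5, 124, 8), (202.0, 130, 7), (201.0, 136, 7), (200.5, 142, 6), (200.0, 148, 7), (199.5, 154, 8), (199.0, 160, 9), (198.5, 166, 8), (194.0, 172, 16), (197.5, 178, 8), (197.5, 184, 8), (196.5, 190, 8), (196.5, 196, 8), (196.0, 202, 9), (195.5, 208, 8), (195.0, 214, 9), (194.5, 220, 8), (201.5, 226, 15), (194.0, 232, 9), (193.5, 238, 8), (193.5, 244, 8)]
dir 0.99502623 -0.09961317 -5.716895 0.6424942 0.16890673
gantry max z 1.2837005672444681
jaw -4.6 cur 68.87 shift [-227.5 -364.7  422.6] rv [1.282e+00 1.000e-03 1.000e-03] q7 -4.8
jaw 175.4 cur 68.87 shift [-227.5 -364.7  422.6] rv [-1.859e+00 -1.000e-03  1.000e-03] q7 -4.8
jaw -184.6 cur 68.87 shift [-227.5 -364.7  422.6] rv [-1.859e+00 -1.000e-03  1.000e-03] q7 -4.8
jaw 355.4 cur 68.87 shift [-227.5 -364.7  422.6] rv [1.282e+00 1.000e-03 1.000e-03] q7 -4.8
```

```bash
python3 - <<'E'
from h import *
f=arm.grab_frame('scene');t=arm.grab_frame('top')
print('bar scene',onz(f,310+165/8-.5,130+146/8-.5,.177), 'proj',proj(f,[.5122,.1385,.177]))
print('tab scene',onz(f,310+115/8-.5,130+470/8-.5,.076), 'proj',proj(f,[.5355,.104,.076]))
for a,b in [((206.7,209),(291.7,213.3)),((207,239),(290,242.5))]:
    A=onz(t,*a,.03);B=onz(t,*b,.03);print(np.degrees(np.arctan2(B[1]-A[1],B[0]-A[0]))+90,A,B)
for v in range(150,270,20):print([round(float(dep(t,u,v)[2]),2) for u in range(85,170,5)])
E
```

```text
bar scene [0.50943053 0.14324188 0.177     ] proj [329.34009829 149.11028328]
tab scene [0.53582527 0.11037283 0.076     ] proj [321.8516142  189.22397463]
-6.692761609300931 [0.58609843 0.17042134 0.03      ] [ 0.5565327 -0.0815344  0.03     ]
-6.118864427923114 [0.49589753 0.17251463 0.03      ] [ 0.469886   -0.07012529  0.03      ]
[0.01, -0.0, -0.0, 0.0, 0.01, 0.0, 0.25, 0.25, 0.25, -0.0, -0.0, 0.0, -0.0, 0.0, -0.0, 0.0, -0.0]
[-0.0, 0.0, 0.0, 0.0, 0.12, 0.11, 0.25, 0.25, 0.24, 0.22, 0.18, 0.14, 0.13, 0.13, 0.13, 0.13, 0.13]
[-0.01, -0.01, -0.0, 0.0, 0.0, 0.0, 0.25, 0.25, 0.24, 0.01, 0.01, 0.01, 0.02, 0.0, 0.01, 0.0, 0.01]
[-0.0, 0.06, 0.06, 0.06, 0.04, 0.25, 0.25, 0.26, 0.25, 0.23, 0.24, 0.24, 0.24, 0.23, 0.2, 0.05, 0.04]
[0.06, 0.06, 0.06, 0.06, 0.03, 0.25, 0.25, 0.24, 0.0, 0.05, 0.04, 0.04, 0.04, 0.04, 0.05, 0.05, 0.05]
[0.0, 0.0, 0.0, 0.28, 0.28, 0.28, 0.27, 0.23, 0.2, 0.15, -0.0, -0.01, -0.0, 0.0, 0.0, -0.0, -0.0]
```

```bash
python3 -m jog '[[1,[-60,0,0],[0,0,0]],[1,[-120,0,0],[0.16,0,0]],[1,[-180,-30,40],[0.34,0,0]],[1,[-227,-80,90],[0.5,0,0]],[1,[-227,-120,140],[0.68,0,0]],[1,[-227,-160,190],[0.84,0,0]],[1,[-227,-200,235],[1.0,0,0]],[1,[-227,-240,280],[1.16,0,0]],[1,[-227,-280,325],[1.282,0,0]],[1,[-227,-320,370],[1.282,0,0]],[1,[-227,-364,420],[1.282,0,0]],[1,[-227,-364,420],[1.282,0,0]],[1,[-227,-364,420],[1.282,0,0]]]' 20
```

```text
time: 1.98
position: [0.5047, 0.1358, 0.45]
tool_rot: [[0.001, 0.996, -0.085], [0.0, -0.085, -0.996], [-1.0, 0.001, -0.0]]
contact_force: [0.1, 0.3, 0.6]
opening: 1.002
```

```bash
python3 -m jog '[[0.6,[60,6,-4],[0.02,0,0]],[0.6,[120,6,-4],[0.02,0,0]],[0.6,[180,6,-4],[0.02,0,0]],[0.6,[220,6,-4],[0.02,0,0]],[0.6,[240,6,-4],[0.02,0,0]],[0.6,[240,6,-4],[0.02,0,0]]]'; python3 - <<'E'
from h import *
for n in('scene','top'):
    f=grab(n,n+'1')
    if n=='scene': cv2.imwrite('pics/z3.png',cv2.resize(f['img'][90:220,250:410,::-1],None,fx=5,fy=5-.4))
    else: cv2.imwrite('pics/z4.png',cv2.resize(f['img'][150:270,150:310,::-1],None,fx=5,fy=5))
E
```

```text
time: 2.72
position: [0.5086, 0.1434, 0.2082]
tool_rot: [[-0.003, 0.995, -0.098], [-0.001, -0.098, -0.995], [-1.0, -0.003, 0.002]]
contact_force: [-0.3, 0.5, 0.2]
opening: 0.6
```

View pics/z3.png

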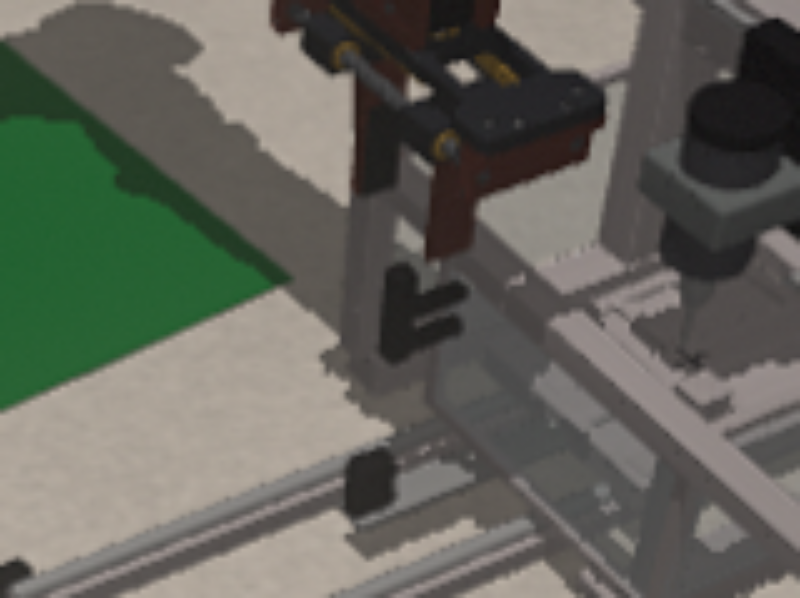

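```bash
python3 -m jog '[[0.6,[30,2,2],[0,0,0]],[0.6,[61,2,2],[0,0,0]],[0.6,[61,2,2],[0,0,0]],[0,[61,2,2],[0,0,0]],[0,[61,2,2],[0,0,0]],[0,[61,2,2],[0,0,0]],[0,[61,2,2],[0,0,0]],[0,[61,2,2],[0,0,0]],[0,[61,2,2],[0,0,0]]]' 25
```

```text
time: 3.95
position: [0.5121, 0.1401, 0.1489]
tool_rot: [[0.0, 0.995, -0.1], [0.0, -0.1, -0.995], [-1.0, 0.0, -0.0]]
contact_force: [-0.7, -0.7, 4.1]
opening: 0.158
```

```bash
python3 -m jog '[[0,[0,10,0],[0,0,0]],[0,[0,30,0],[0,0,0]],[0,[0,55,0],[0,0,0]],[0,[0,80,0],[0,0,0]],[0,[0,105,0],[0,0,0]],[0,[0,130,0],[0,0,0]],[0,[0,152,0],[0,0,0]],[0,[0,170,0],[0,0,0]],[0,[0,180,0],[0,0,0]],[0,[0,184,0],[0,0,0]],[0,[0,186,0],[0,0,0]],[0,[0,186,0],[0,0,0]],[0,[0,186,0],[0,0,0]]]'; python3 - <<'E'
from h import *
for n in('scene','top'):
    f=grab(n,n+'2')
E
```

```text
time: 5.58
position: [0.681, 0.1237, 0.1464]
tool_rot: [[-0.036, 0.995, -0.098], [0.003, -0.098, -0.995], [-0.999, -0.036, 0.0]]
contact_force: [-49.1, 2.7, 33.9]
opening: 0.968
```

View pics/scene2.png

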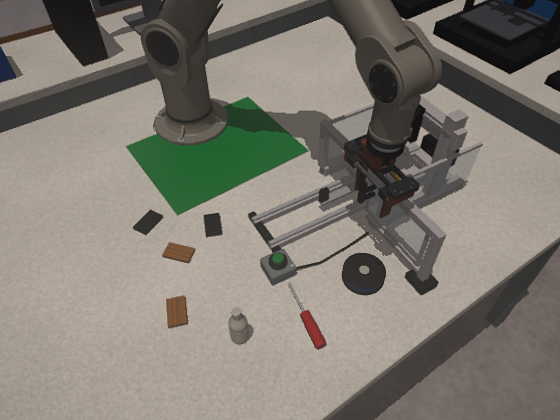

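```bash
python3 - <<'E'
from h import *
a=cv2.imread('pics/scene2.png');cv2.imwrite('pics/z5.png',cv2.resize(a[110:290,300:460],None,fx=4,fy=3.3))
a=cv2.imread('pics/top2.png');cv2.imwrite('pics/z6.png',cv2.resize(a[90:260,150:310],None,fx=4,fy=3.5))
print(arm.read_state()['contact_force'],arm.read_state()['opening'])
E
```

```text
[-49.34462179   2.37392415  33.14629898] 0.970312375309908
```

View pics/z5.png

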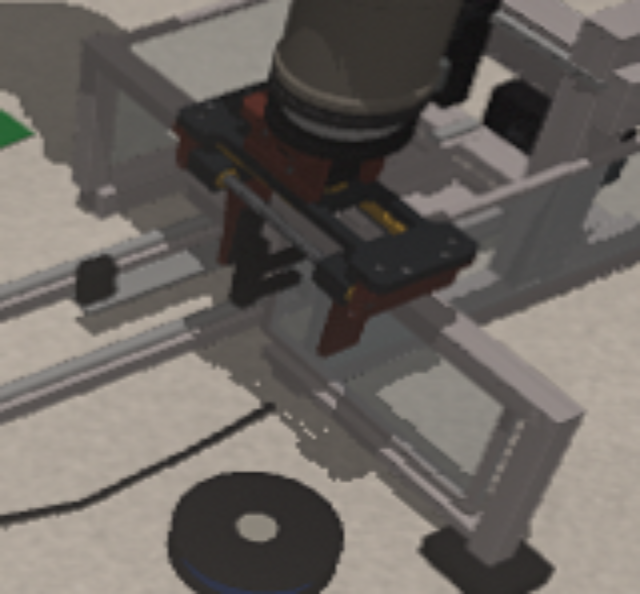

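View pics/z6.png

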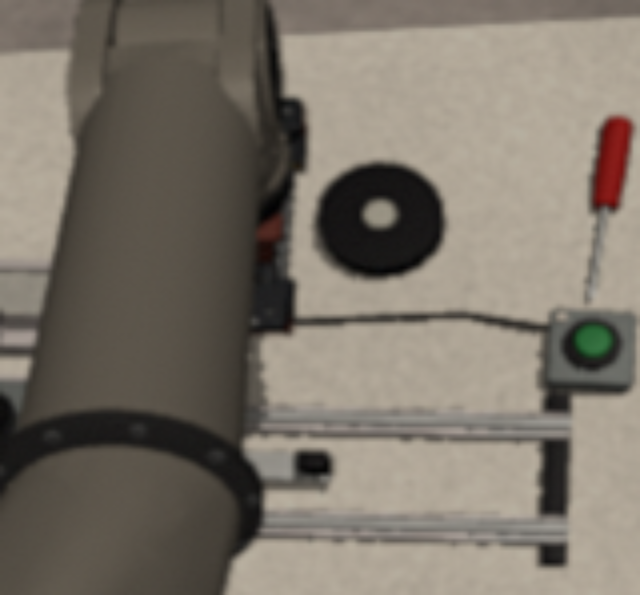

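```bash
python3 - <<'E'
from h import *
f=arm.grab_frame('scene')
print(onz(f,360,199.5,.113))
a=f['img'];m=(a.max(2)<45).astype(np.uint8)*255
b=a[150:230,330:420,::-1];cv2.imwrite('pics/z7.png',cv2.resize(b,None,fx=8,fy=7,interpolation=0))
E
python3 -m jog '[[0.9,[0,-6,0],[0,0,0]],[0.9,[0,-10,0],[0,0,0]],[0.9,[0,-10,0],[0,0,0]]]'
```

```text
[0.64228096 0.13259849 0.113     ]
time: 6.1
position: [0.6783, 0.1239, 0.1471]
tool_rot: [[-0.019, 0.995, -0.099], [0.002, -0.099, -0.995], [-1.0, -0.02, 0.0]]
contact_force: [-27.5, 2.0, 16.9]
opening: 0.904
```

View pics/z7.png

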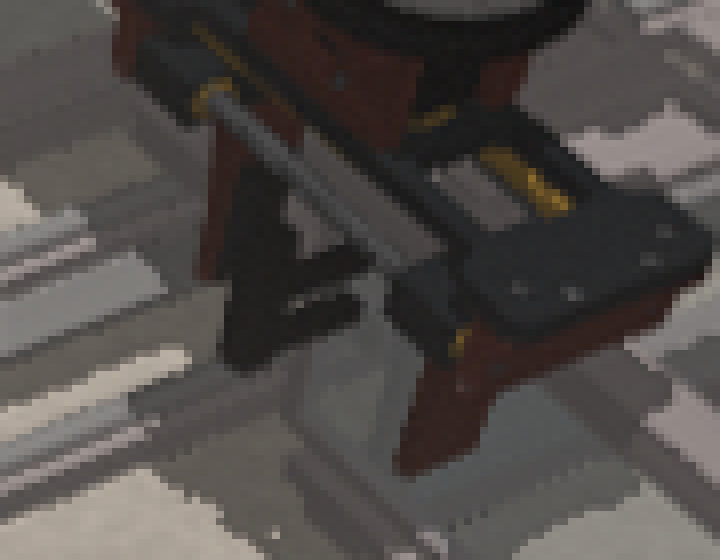

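```bash
python3 -m jog '[[0.95,[0,-6,0],[0,0,0]],[0.95,[0,-8,0],[0,0,0]],[0.95,[0,-8,0],[0,0,0]]]';  python3 -m jog '[[1,[0,-2,0],[0,0,0]],[1,[0,-2,0],[0,0,0]],[1,[-15,-2,0],[0,0,0]],[1,[-60,-2,0],[0,0,0]],[1,[-120,-2,0],[0,0,0]],[1,[-160,-2,0],[0,0,0]],[1,[-160,-2,0],[0,0,0]]]'; python3 - <<'E'
from h import *
f=grab('scene','s8')
b=f['img'][110:290,300:460,::-1];cv2.imwrite('pics/z8.png',cv2.resize(b,None,fx=4.5,fy=3.3,interpolation=2))
f=grab('top','t8')
b=f['img'][90:260,150:310,::-1];cv2.imwrite('pics/z9.png',cv2.resize(b,None,fx=4,fy=3.5,interpolation=2))
E
```

```text
time: 6.48
position: [0.6796, 0.123, 0.1485]
tool_rot: [[0.001, 0.995, -0.1], [-0.0, -0.1, -0.995], [-1.0, 0.001, 0.0]]
contact_force: [-0.0, 0.6, 0.2]
opening: 0.95
time: 7.35
position: [0.6793, 0.1231, 0.3141]
tool_rot: [[0.008, 0.995, -0.1], [0.002, -0.1, -0.995], [-1.0, 0.008, -0.003]]
contact_force: [1.4, -0.3, -0.7]
opening: 1.001
```

View pics/z8.png

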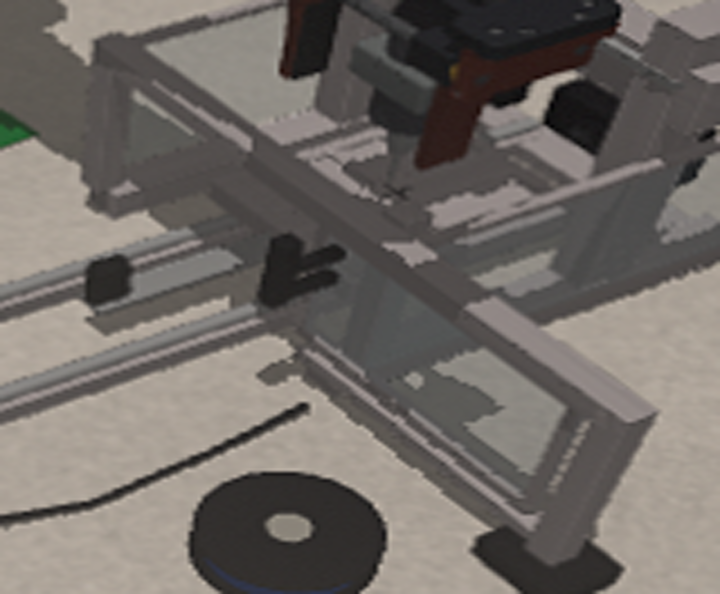

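View pics/z9.png

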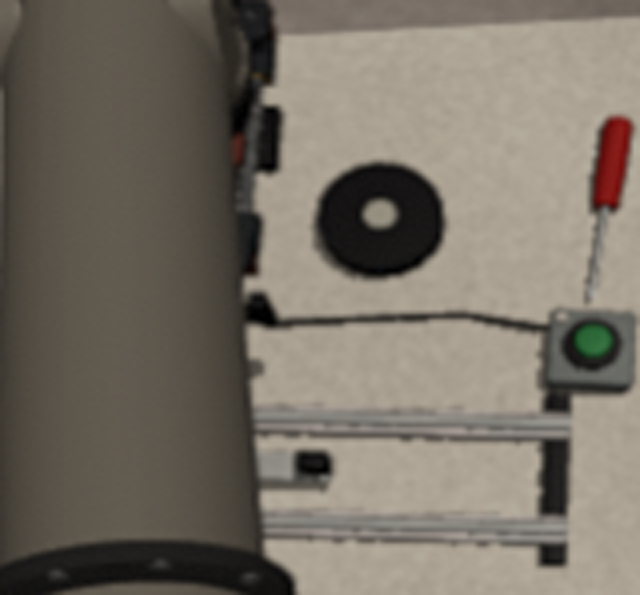

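```bash
python3 - <<'E'
from h import *
f=arm.grab_frame('scene')
b=onz(f,300+287/4.5-.5,110+241/3.3-.5,.177);print(b)
mx=np.array([.9945,-.1045]);print('tab->bar',(b[:2]-[.5357,.1065])@mx)
plan([.5357,.107,.25],-6)
plan([.5357,.107,.047],-6)
E
```

```text
[0.64682838 0.12823164 0.177     ]
tab->bar 0.10824621473455898
jaw -6 cur -5.73 shift [  58.1 -138.4   30.4] rv [0.005 0.    0.001] q7 -9.9
jaw 354 cur -5.73 shift [  58.1 -138.4   30.4] rv [0.005 0.    0.001] q7 -9.9
jaw -6 cur -5.73 shift [ 261.1 -138.2   30.4] rv [0.005 0.    0.001] q7 -9.9
jaw 354 cur -5.73 shift [ 261.1 -138.2   30.4] rv [0.005 0.    0.001] q7 -9.9
```

```bash
python3 -m jog '[[0.5,[0,-50,10],[0,0,0]],[0.5,[0,-100,25],[0.005,0,0]],[0.5,[0,-140,31],[0.005,0,0]],[0.5,[60,-140,31],[0.005,0,0]],[0.5,[110,-140,31],[0.005,0,0]],[0.5,[160,-140,31],[0.005,0,0]],[0.5,[205,-140,31],[0.005,0,0]],[0.5,[205,-140,31],[0.005,0,0]]]'; python3 - <<'E'
from h import *
f=grab('scene','s10')
b=f['img'][90:240,270:430,::-1];cv2.imwrite('pics/z10.png',cv2.resize(b,None,fx=4.5,fy=4,interpolation=2))
E
```

```text
time: 8.5
position: [0.5311, 0.1056, 0.1]
tool_rot: [[-0.008, 0.994, -0.105], [-0.004, -0.105, -0.994], [-1.0, -0.008, 0.004]]
contact_force: [0.1, -0.7, 0.2]
opening: 0.501
```

View pics/z10.png

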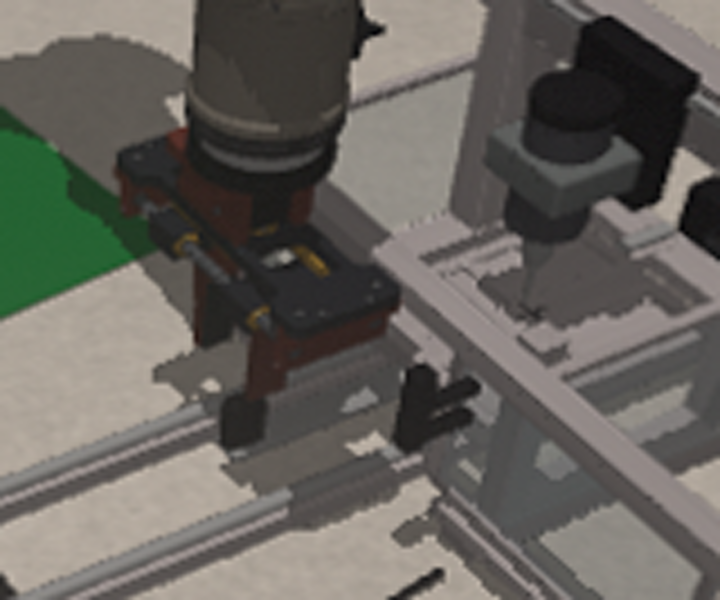

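```bash
python3 -m jog '[[0.5,[25,2,0],[0,0,0]],[0.5,[50,2,0],[0,0,0]],[0.5,[53,2,0],[0,0,0]],[0.5,[53,2,0],[0,0,0]],[0,[53,2,0],[0,0,0]],[0,[53,2,0],[0,0,0]],[0,[53,2,0],[0,0,0]],[0,[53,2,0],[0,0,0]],[0,[53,2,0],[0,0,0]]]' 25
```

```text
time: 9.68
position: [0.5384, 0.1063, 0.0512]
tool_rot: [[0.003, 0.995, -0.104], [0.0, -0.104, -0.995], [-1.0, 0.003, -0.0]]
contact_force: [5.0, -1.9, -0.4]
opening: 0.182
```

```bash
python3 -m jog '[[0,[0,0,10],[0,0,0]],[0,[0,0,30],[0,0,0]],[0,[0,0,55],[0,0,0]],[0,[0,0,80],[0,0,0]],[0,[0,0,105],[0,0,0]],[0,[0,0,130],[0,0,0]],[0,[0,0,155],[0,0,0]],[0,[0,0,180],[0,0,0]],[0,[0,0,200],[0,0,0]],[0,[0,0,215],[0,0,0]],[0,[0,0,225],[0,0,0]],[0,[0,0,225],[0,0,0]]]'
```

```text
time: 11.18
position: [0.5169, -0.1185, 0.0513]
tool_rot: [[0.007, 0.994, -0.105], [-0.002, -0.105, -0.994], [-1.0, 0.007, 0.001]]
contact_force: [11.8, -3.1, -8.2]
opening: 0.182
```

```bash
python3 - <<'E'
from h import *
f=grab('scene','s11');f=grab('top','t11')
E
```

```text
(no output)
```

View pics/s11.png

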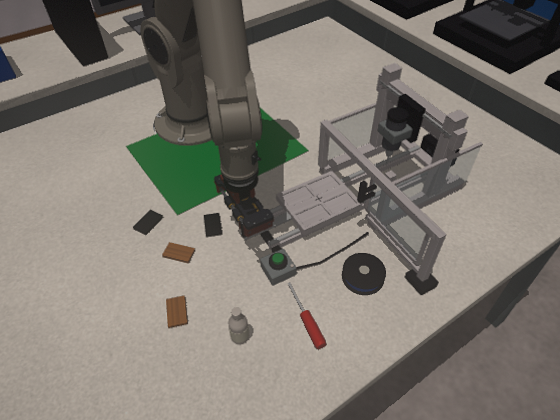

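```bash
python3 -m jog '[[0,[0,3,8],[0,0,0]],[0,[0,4,16],[0,0,0]],[0,[0,4,24],[0,0,0]],[0,[0,4,30],[0,0,0]],[0,[0,4,30],[0,0,0]]]'
```

```text
time: 11.9
position: [0.5141, -0.1484, 0.0511]
tool_rot: [[0.001, 0.994, -0.105], [-0.0, -0.105, -0.994], [-1.0, 0.001, 0.0]]
contact_force: [0.0, -0.8, 6.7]
opening: 0.181
```

```bash
python3 -m jog '[[0,[0,0,4],[0,0,0]],[0,[0,0,8],[0,0,0]],[0,[0,0,11],[0,0,0]],[0,[0,0,13],[0,0,0]],[0,[0,0,13],[0,0,0]]]'
```

```text
time: 12.52
position: [0.5131, -0.1594, 0.0511]
tool_rot: [[0.0, 0.995, -0.104], [0.002, -0.104, -0.995], [-1.0, 0.0, -0.002]]
contact_force: [1.2, 3.7, 8.0]
opening: 0.179
```

```bash
python3 -m jog '[[0.5,[0,0,0],[0,0,0]],[0.5,[0,0,0],[0,0,0]],[0.5,[-10,0,0],[0,0,0]],[0.5,[-50,0,20],[0,0,0]],[0.5,[-100,0,70],[0,0,0]],[0.7,[-150,0,110],[0,0,0]],[0.7,[-180,0,150],[0,0,0]],[0.7,[-180,0,150],[0,0,0]]]'
python3 - <<'E'
from h import *
f=grab('scene','s12')
b=f['img'][150:290,200:420,::-1];cv2.imwrite('pics/z12.png',cv2.resize(b,None,fx=3.6,fy=3.6,interpolation=2))
f=grab('top','t12')
b=f['img'][180:260,190:300,::-1];cv2.imwrite('pics/z13.png',cv2.resize(b,None,fx=7,fy=7,interpolation=2))
E
```

```text
time: 13.52
position: [0.4964, -0.3154, 0.2347]
tool_rot: [[0.006, 0.994, -0.112], [-0.005, -0.112, -0.994], [-1.0, 0.006, 0.004]]
contact_force: [-0.4, -0.1, 0.4]
opening: 0.7
```

View pics/z12.png

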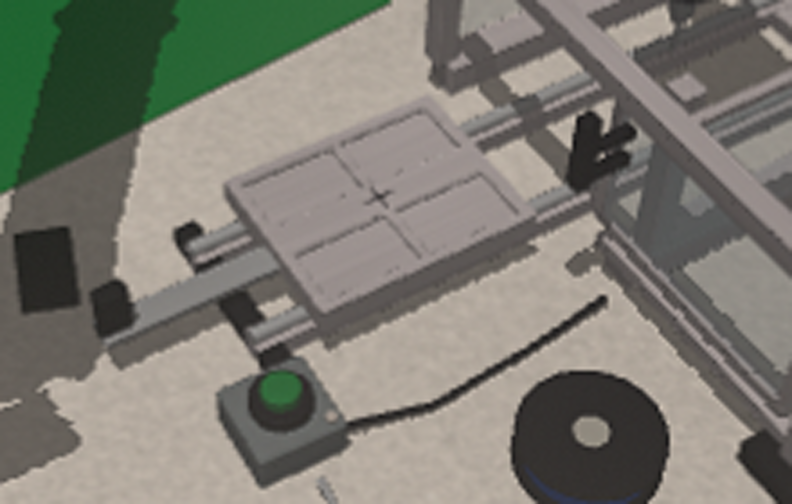

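View pics/z13.png

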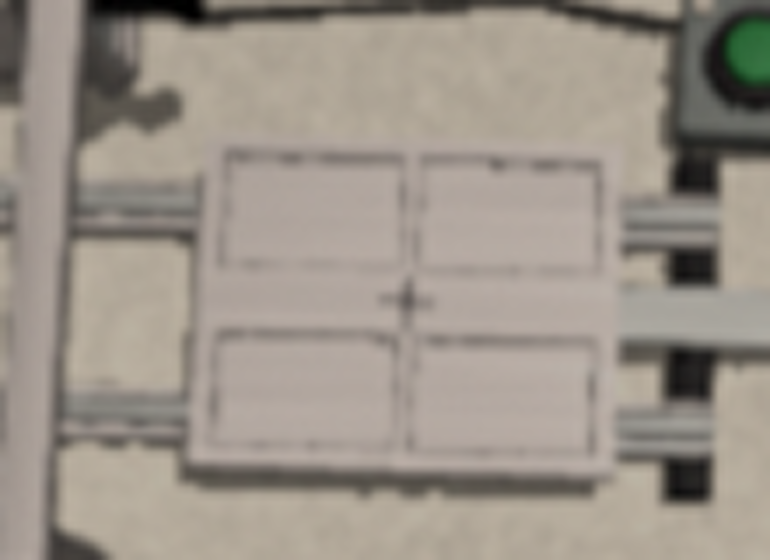

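```bash
python3 - <<'E'
from h import *
t=grab('top');s=grab('scene')
def Z13(u,v): return (190+u/7-.5+.07,180+v/7-.5+.07)
def Z12(u,v): return (200+u/3.6-.5+.14,150+v/3.6-.5+.14)
print('cross top',onz(t,*Z13(405,300),.05),'scene',onz(s,*Z12(379,197),.05))
tc={'outerR':[(605,155),(605,475-12),(195,465),(205,150)]}
# pocket corner estimates (rim)
pk={'p3':[(218,148),(405,153),(402,268),(215,264)],'p2':[(415,155),(605,162),(600,275),(415,270)],'p1':[(213,330),(398,336),(392,452),(208,445)],'p0':[(410,338),(597,348),(592,460),(405,450)]}
C=onz(t,*Z13(405,300),.05)[:2]
for yaw in(-5.5,):
  a=np.radians(yaw);M=np.array([[np.cos(a),np.sin(a)],[-np.sin(a),np.cos(a)]])
  for k,v in pk.items():
    P=np.array([onz(t,*Z13(*q),.05)[:2] for q in v]);print(k,np.round(P.mean(0),4),np.round(M@(P.mean(0)-C)*1000,1))
P=np.array([onz(t,*Z13(*q),.05)[:2] for q in [(612,150),(605,466),(188,462),(202,147)]]);print('board',P,P.mean(0))
cv2.imwrite('pics/z14.png',cv2.resize(t['img'][195:245,270:330,::-1],None,fx=10,fy=10,interpolation=0))
E
```

```text
cross top [0.53398703 0.05011808 0.05      ] scene [0.53352819 0.05201739 0.05      ]
p3 [0.5756 0.0878] [37.8 41.5]
p2 [0.5671 0.0049] [ 37.3 -41.8]
p1 [0.4988 0.0944] [-39.3  40.7]
p0 [0.49   0.0128] [-40.2 -41.4]
board [[ 0.59220021 -0.04002853]
 [ 0.4594524  -0.02824943]
 [ 0.47210972  0.1429796 ]
 [ 0.60480064  0.13206377]] [0.53214074 0.05169135]
```

View pics/z14.png

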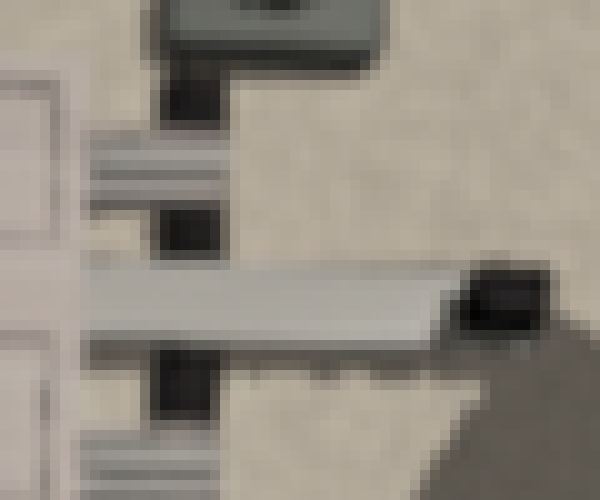

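```bash
cat >> h.py <<'E'
def blanks(f,zz=.01,xr=(0,560)):
    h=cv2.cvtColor(f['img'],cv2.COLOR_RGB2HSV);H,S,V=[h[...,i].astype(int) for i in range(3)]
    m=((H>2)&(H<18)&(S>100)&(V>45)).astype(np.uint8)
    n,l,s,c=cv2.connectedComponentsWithStats(m)
    for i in range(1,n):
        if s[i,4]>60:
            p=onz(f,*c[i],zz)
            if not(.25<p[0]<.95 and -.6<p[1]<.25): continue
            ct=cv2.findContours((l==i).astype(np.uint8),0,1)[0][0]
            b=cv2.boxPoints(cv2.minAreaRect(ct));P=np.array([onz(f,*q,zz)[:2] for q in b])
            e=P[1]-P[0];g=P[2]-P[1];L=np.hypot(*e),np.hypot(*g)
            if L[0]<L[1]: e=g
            print(s[i,4],np.round(c[i],1),'cen',np.round(p[:2],4),'rect',np.round(P.mean(0),4),'ang',round(np.degrees(np.arctan2(e[1],e[0]))%180,1),'L',np.round(L,4),'z',round(dep(f,*c[i])[2],4))
E
python3 - <<'E'
from h import *
t=grab('top','t15');blanks(t);print();s=grab('scene','s15');blanks(s)
E
```

```text
250 [377.9 199.4] cen [ 0.5863 -0.3491] rect [ 0.5883 -0.3512] ang 157.9 L [0.0678 0.0396] z 0.0123
295 [358.7 247.3] cen [ 0.4444 -0.2743] rect [ 0.443  -0.2744] ang 40.0 L [0.0389 0.0689] z 0.0067

342 [176.7 251.9] cen [ 0.4466 -0.2762] rect [ 0.4483 -0.2741] ang 37.5 L [0.0454 0.0748] z 0.0113
534 [176.1 311.3] cen [ 0.5928 -0.3513] rect [ 0.5914 -0.3509] ang 157.6 L [0.0428 0.0737] z 0.0115
```

View pics/t15.png

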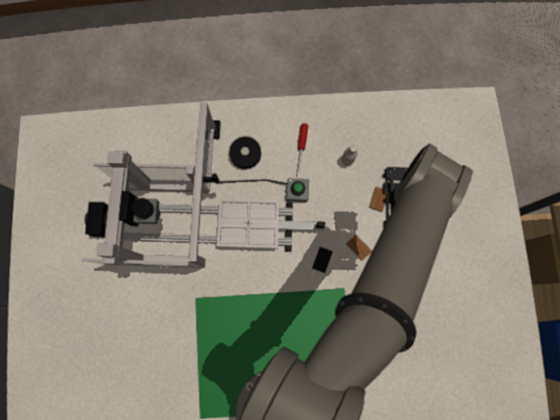

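```bash
python3 - <<'E'
from h import *
plan([.4455,-.275,.06],-51)
E
```

```text
jaw -51 cur -5.9 shift [169.6 -54.  -27.3] rv [ 0.787 -0.     0.003] q7 31.4
jaw 309 cur -5.9 shift [169.6 -54.  -27.3] rv [ 0.787 -0.     0.003] q7 31.4
```

```bash
python3 -m jog '[[0.75,[0,-20,-10],[0.16,0,0]],[0.75,[40,-40,-20],[0.32,0,0]],[0.75,[80,-54,-27],[0.48,0,0]],[0.75,[120,-54,-27],[0.64,0,0]],[0.75,[150,-54,-27],[0.787,0,0]],[0.75,[170,-54,-27],[0.787,0,0]],[0.75,[170,-54,-27],[0.787,0,0]],[0.75,[170,-54,-27],[0.787,0,0]]]'; python3 - <<'E'
from h import *
plan([.4455,-.275,.0055],-51)
t=grab('scene','s16');cv2.imwrite('pics/z16.png',cv2.resize(t['img'][190:310,110:270,::-1],None,fx=4.5,fy=4.5,interpolation=2));blanks(t)
E
```

```text
time: 14.82
position: [0.4463, -0.2771, 0.0611]
tool_rot: [[0.0, 0.628, -0.778], [-0.0, -0.778, -0.628], [-1.0, 0.0, -0.0]]
contact_force: [-0.7, -0.0, 0.2]
opening: 0.747
jaw -51 cur -51.07 shift [55.6 -2.1 -0.7] rv [-0.001 -0.    -0.   ] q7 -0.6
jaw 309 cur -51.07 shift [55.6 -2.1 -0.7] rv [-0.001 -0.    -0.   ] q7 -0.6
362 [156.2 255.7] cen [ 0.4276 -0.3218] rect [ 0.4293 -0.3184] ang 37.7 L [0.0463 0.0792] z 0.0102
534 [176.1 311.4] cen [ 0.5929 -0.3513] rect [ 0.5914 -0.3509] ang 157.6 L [0.0428 0.0737] z 0.0107
```

View pics/z16.png

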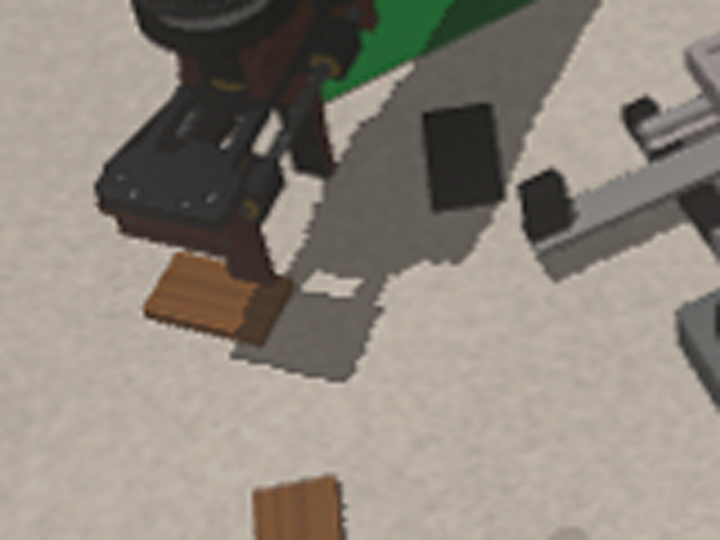

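```bash
python3 - <<'E'
from h import *
t=grab('top','t17');cv2.imwrite('pics/z17.png',cv2.resize(t['img'][180:310,310:430,::-1],None,fx=4.5,fy=4.5,interpolation=2));blanks(t)
E
```

```text
261 [378.5 198.1] cen [ 0.5902 -0.3512] rect [ 0.5881 -0.3522] ang 157.9 L [0.0674 0.0418] z 0.0095
```

View pics/z17.png

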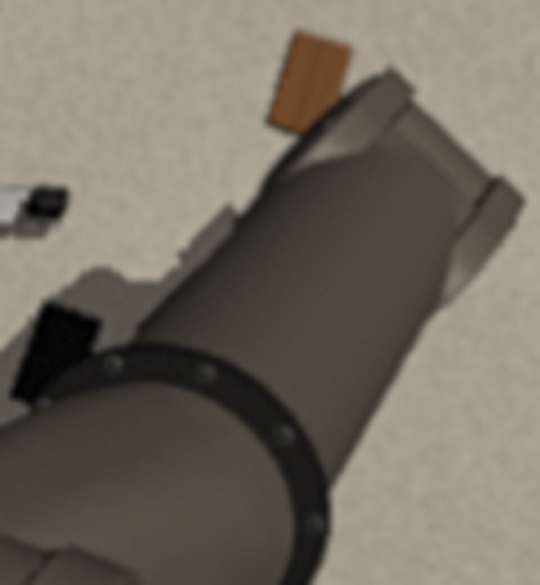

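```bash
python3 - <<'E'
from h import *
plan([.5895,-.3513,.06],-112)
t=arm.grab_frame('top');print('glue',onz(t,346,161,0))
E
```

```text
jaw -112 cur -51.09 shift [  1.7 147.3 -64.7] rv [ 1.063e+00 -1.000e-03 -1.000e-03] q7 -0.6
jaw 248 cur -51.09 shift [  1.7 147.3 -64.7] rv [ 1.063e+00 -1.000e-03 -1.000e-03] q7 -0.6
glue [ 0.71800588 -0.2657272   0.        ]
```

```bash
python3 -m jog '[[0.75,[-50,10,0],[0.15,0,0]],[0.75,[-90,40,-10],[0.31,0,0]],[0.75,[-90,80,-30],[0.47,0,0]],[0.75,[-90,120,-50],[0.63,0,0]],[0.75,[-90,147,-65],[0.79,0,0]],[0.75,[-70,147,-65],[0.95,0,0]],[0.75,[-40,147,-65],[1.063,0,0]],[0.75,[-10,147,-65],[1.063,0,0]],[0.75,[0,147,-65],[1.063,0,0]],[0.75,[0,147,-65],[1.063,0,0]]]'; python3 - <<'E'
from h import *
plan([.5895,-.3513,.0055],-112)
t=grab('scene','s18');cv2.imwrite('pics/z18.png',cv2.resize(t['img'][200:350,110:290,::-1],None,fx=4,fy=4,interpolation=2));blanks(t)
t=grab('top','t18');blanks(t)
E
```

```text
time: 16.23
position: [0.5889, -0.3508, 0.0609]
tool_rot: [[-0.0, -0.375, -0.927], [0.0, -0.927, 0.375], [-1.0, -0.0, 0.0]]
contact_force: [0.5, 0.4, -0.3]
opening: 0.752
jaw -112 cur -112.0 shift [55.4  0.3 -0.7] rv [-0.  0.  0.] q7 -53.0
jaw 248 cur -112.0 shift [55.4  0.3 -0.7] rv [-0.  0.  0.] q7 -53.0
503 [176.3 311.7] cen [ 0.5939 -0.3514] rect [ 0.5921 -0.3513] ang 158.4 L [0.043  0.0743] z 0.0113
300 [373.9 252.4] cen [ 0.4259 -0.3182] rect [ 0.4261 -0.318 ] ang 37.3 L [0.0401 0.0671] z 0.0053
```

View pics/z18.png

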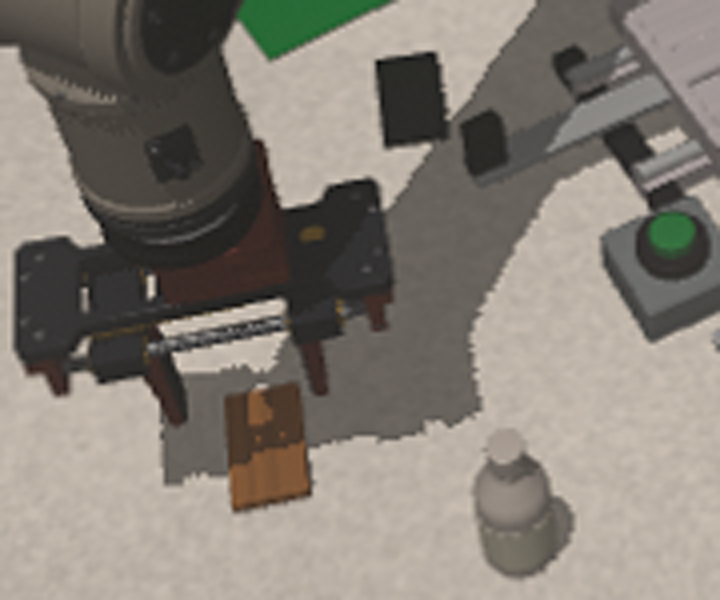

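```bash
python3 -m jog '[[0.75,[30,0,0],[0,0,0]],[0.75,[50,0,0],[0,0,0]],[0.75,[56,0,0],[0,0,0]],[0.75,[56,0,0],[0,0,0]],[0.75,[56,0,0],[0,0,0]]]'
```

```text
time: 16.95
position: [0.5893, -0.3514, 0.0056]
tool_rot: [[0.001, -0.375, -0.927], [-0.001, -0.927, 0.375], [-1.0, 0.0, -0.001]]
contact_force: [0.3, -0.7, 0.2]
opening: 0.75
```

```bash
python3 -m jog '[[0.4,[0,0,0],[0,0,0]],[0.4,[0,0,0],[0,0,0]],[0.4,[0,0,0],[0,0,0]],[0.4,[0,0,0],[0,0,0]],[0.4,[0,0,0],[0,0,0]],[0.4,[0,0,0],[0,0,0]],[0.4,[-10,0,0],[0,0,0]],[0.4,[-30,0,0],[0,0,0]],[0.4,[-70,0,0],[0,0,0]],[0.4,[-95,0,0],[0,0,0]],[0.4,[-95,0,0],[0,0,0]]]' 30; python3 - <<'E'
from h import *
t=grab('scene','s19');cv2.imwrite('pics/z19.png',cv2.resize(t['img'][200:350,110:290,::-1],None,fx=4,fy=4,interpolation=2));
plan([.4905,.0132,.10],-5.7)
E
```

```text
time: 18.32
position: [0.5901, -0.3519, 0.1025]
tool_rot: [[0.004, -0.375, -0.927], [-0.002, -0.927, 0.375], [-1.0, 0.0, -0.004]]
contact_force: [-0.3, -0.3, -0.4]
opening: 0.471
jaw -5.7 cur -112.0 shift [ 3.000e-01 -3.005e+02  2.281e+02] rv [-1.855e+00 -1.000e-03 -1.000e-03] q7 -54.5
jaw 174.3 cur -112.0 shift [ 3.000e-01 -3.005e+02  2.281e+02] rv [ 1.286e+00 -1.000e-03  1.000e-03] q7 -54.5
jaw -185.7 cur -112.0 shift [ 3.000e-01 -3.005e+02  2.281e+02] rv [ 1.286e+00 -1.000e-03  1.000e-03] q7 -54.5
jaw 354.3 cur -112.0 shift [ 3.000e-01 -3.005e+02  2.281e+02] rv [-1.855e+00 -1.000e-03 -1.000e-03] q7 -54.5
```

View pics/z19.png

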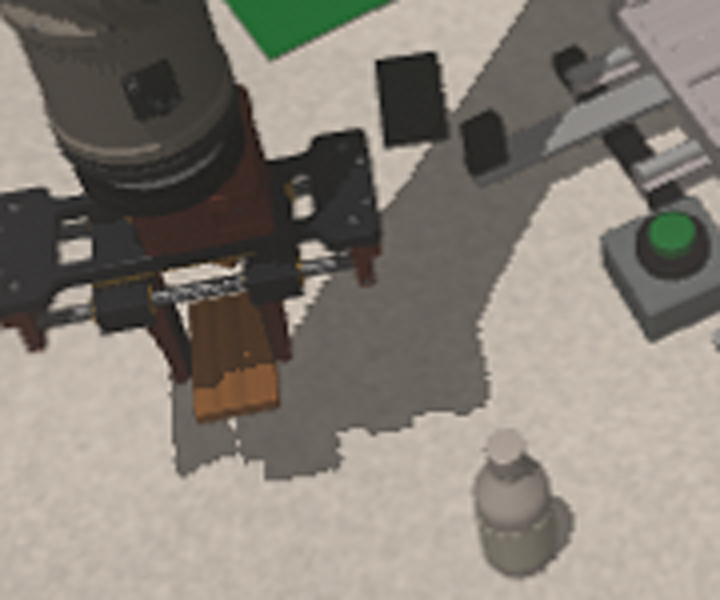

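```bash
python3 -m jog '[[0.4,[-20,-20,15],[-0.15,0,0]],[0.4,[-40,-50,35],[-0.33,0,0]],[0.4,[-50,-80,60],[-0.51,0,0]],[0.4,[-50,-110,84],[-0.69,0,0]],[0.4,[-50,-140,106],[-0.87,0,0]],[0.4,[-50,-170,129],[-1.05,0,0]],[0.4,[-50,-200,152],[-1.23,0,0]],[0.4,[-50,-230,175],[-1.41,0,0]],[0.4,[-50,-260,197],[-1.59,0,0]],[0.4,[-50,-285,216],[-1.77,0,0]],[0.4,[-40,-300,228],[-1.855,0,0]],[0.4,[-20,-300,228],[-1.855,0,0]],[0.4,[0,-300,228],[-1.855,0,0]],[0.4,[15,-300,228],[-1.855,0,0]],[0.4,[15,-300,228],[-1.855,0,0]],[0.4,[15,-300,228],[-1.855,0,0]]]'; python3 - <<'E'
from h import *
t=grab('scene','s20');cv2.imwrite('pics/z20.png',cv2.resize(t['img'][130:270,230:410,::-1],None,fx=4,fy=4,interpolation=2));
plan([.4905,.0132,.054],-5.7);blanks(t)
E
```

```text
time: 20.38
position: [0.4902, 0.0126, 0.0849]
tool_rot: [[0.0, 0.995, -0.1], [-0.0, -0.1, -0.995], [-1.0, 0.0, 0.0]]
contact_force: [0.4, -0.3, -1.2]
opening: 0.475
jaw -5.7 cur -5.74 shift [31.1  0.1 -0.5] rv [-0.001 -0.    -0.001] q7 2.2
jaw 354.3 cur -5.74 shift [31.1  0.1 -0.5] rv [-0.001 -0.    -0.001] q7 2.2
189 [276.8 192.7] cen [0.4262 0.0385] rect [0.4271 0.0411] ang 164.1 L [0.0511 0.0523] z 0.0908
427 [157.9 255.5] cen [ 0.4296 -0.3182] rect [ 0.4293 -0.3184] ang 37.7 L [0.0463 0.0792] z 0.0105
```

View pics/z20.png

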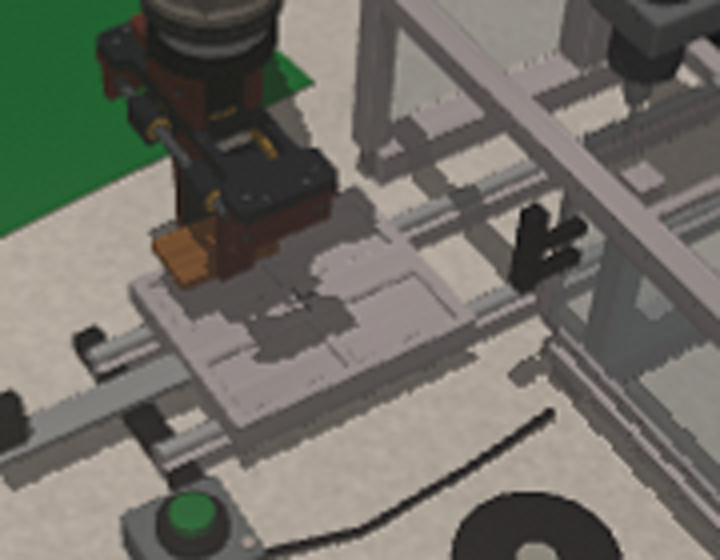

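```bash
python3 -m jog '[[0.4,[12,0,0],[0,0,0]],[0.4,[20,0,0],[0,0,0]],[0.4,[25,0,0],[0,0,0]],[0.4,[28,0,0],[0,0,0]],[0.4,[30,0,0],[0,0,0]],[0.4,[30,0,0],[0,0,0]]]'
```

```text
time: 21.18
position: [0.49, 0.0127, 0.0546]
tool_rot: [[-0.0, 0.995, -0.1], [0.0, -0.1, -0.995], [-1.0, -0.0, -0.0]]
contact_force: [0.4, -0.4, -1.0]
opening: 0.473
```

```bash
python3 -m jog '[[0.4,[1,0,0],[0,0,0]],[0.4,[2,0,0],[0,0,0]],[0.4,[3,0,0],[0,0,0]],[0.4,[3,0,0],[0,0,0]]]'
```

```text
time: 21.68
position: [0.4899, 0.0128, 0.0516]
tool_rot: [[-0.0, 0.995, -0.1], [0.0, -0.1, -0.995], [-1.0, -0.0, -0.0]]
contact_force: [0.1, 0.4, 0.1]
opening: 0.471
```

```bash
python3 -m jog '[[0.55,[0,0,0],[0,0,0]],[0.6,[0,0,0],[0,0,0]],[0.6,[0,0,0],[0,0,0]],[0.6,[-10,0,0],[0,0,0]],[0.6,[-40,0,0],[0,0,0]],[0.6,[-90,0,20],[0,0,0]],[0.7,[-100,0,80],[0,0,0]],[0.7,[-100,0,140],[0,0,0]],[0.7,[-100,0,190],[0,0,0]],[0.7,[-100,0,190],[0,0,0]]]'; python3 - <<'E'
from h import *
t=grab('scene','s21');cv2.imwrite('pics/z21.png',cv2.resize(t['img'][130:270,230:410,::-1],None,fx=4,fy=4,interpolation=2));
blanks(t,.055);blanks(t,.01);t=grab('top','t21');blanks(t,.055);blanks(t,.01)
cv2.imwrite('pics/z22.png',cv2.resize(t['img'][180:270,190:310,::-1],None,fx=6,fy=6,interpolation=2));
E
```

```text
time: 22.92
position: [0.47, -0.1807, 0.1527]
tool_rot: [[0.001, 0.994, -0.108], [-0.002, -0.108, -0.994], [-1.0, 0.001, 0.001]]
contact_force: [0.4, 1.3, -0.1]
opening: 0.698
345 [283.1 200.2] cen [0.4928 0.0123] rect [0.4927 0.0135] ang 84.1 L [0.0771 0.0461] z 0.0539
426 [157.9 255.5] cen [ 0.4648 -0.3248] rect [ 0.4645 -0.3249] ang 37.7 L [0.044  0.0753] z 0.0091
345 [283.1 200.2] cen [0.4591 0.0362] rect [0.459  0.0374] ang 84.1 L [0.0811 0.0485] z 0.0539
426 [157.9 255.5] cen [ 0.4296 -0.3182] rect [ 0.4293 -0.3184] ang 37.7 L [0.0463 0.0792] z 0.0091
320 [261.1 236.5] cen [0.4895 0.0127] rect [0.4909 0.0115] ang 86.3 L [0.0407 0.0664] z 0.0566
218 [376.3 254.2] cen [ 0.4163 -0.3139] rect [ 0.4193 -0.3097] ang 39.9 L [0.0397 0.0562] z 0.0077
320 [261.1 236.5] cen [0.4961 0.0136] rect [0.4975 0.0124] ang 86.3 L [0.0422 0.0689] z 0.0566
218 [376.3 254.2] cen [ 0.4202 -0.325 ] rect [ 0.4233 -0.3206] ang 39.9 L [0.0412 0.0583] z 0.0077
```

View pics/z21.png

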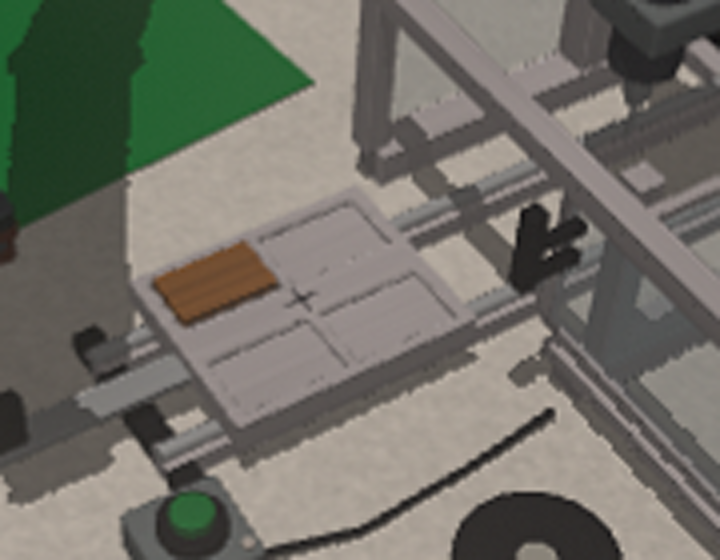

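View pics/z22.png

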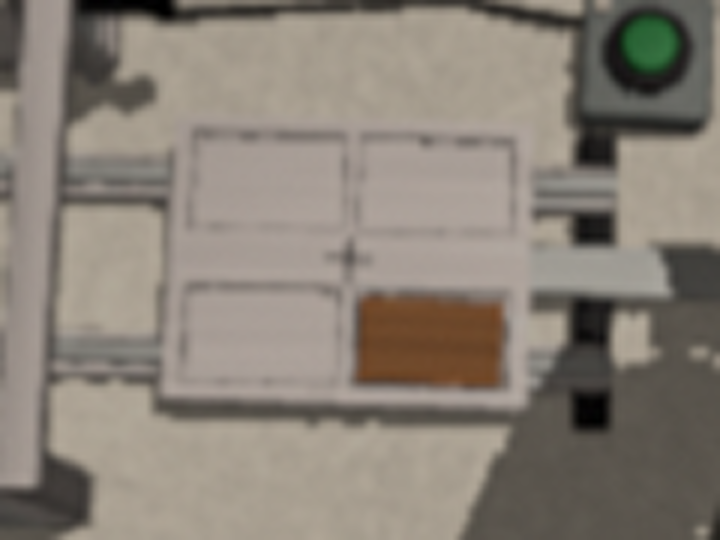

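```bash
python3 - <<'E'
from h import *
plan([.427,-.3183,.05],-52.5)
E
```

```text
jaw -52.5 cur -5.8 shift [101.9 -29.4 145.8] rv [ 0.815 -0.    -0.   ] q7 21.9
jaw 307.5 cur -5.8 shift [101.9 -29.4 145.8] rv [ 0.815 -0.    -0.   ] q7 21.9
```

```bash
python3 -m jog '[[0.75,[0,-5,30],[0.15,0,0]],[0.75,[0,-15,70],[0.31,0,0]],[0.75,[20,-25,110],[0.47,0,0]],[0.75,[50,-29,146],[0.63,0,0]],[0.75,[80,-29,146],[0.77,0,0]],[0.75,[95,-29,146],[0.815,0,0]],[0.75,[102,-29,146],[0.815,0,0]],[0.75,[102,-29,146],[0.815,0,0]]]'; python3 - <<'E'
from h import *
plan([.427,-.3183,.0055],-52.5)
t=grab('scene','s23');cv2.imwrite('pics/z23.png',cv2.resize(t['img'][200:320,90:250,::-1],None,fx=4.5,fy=4.5,interpolation=2));blanks(t)
E
```

```text
time: 24.02
position: [0.4282, -0.3179, 0.0499]
tool_rot: [[0.0, 0.612, -0.791], [0.0, -0.791, -0.612], [-1.0, -0.0, -0.001]]
contact_force: [-0.1, -0.2, 0.5]
opening: 0.753
jaw -52.5 cur -52.25 shift [44.4 -0.4  1.3] rv [ 0.004 -0.001  0.   ] q7 8.6
jaw 307.5 cur -52.25 shift [44.4 -0.4  1.3] rv [ 0.004 -0.001  0.   ] q7 8.6
339 [283.  200.2] cen [0.459 0.036] rect [0.4591 0.0373] ang 83.8 L [0.0811 0.0484] z 0.0548
163 [160.4 252. ] cen [ 0.4234 -0.3088] rect [ 0.426  -0.3099] ang 36.9 L [0.027  0.0678] z 0.0093
78 [155.4 260.9] cen [ 0.4408 -0.3299] rect [ 0.4387 -0.3306] ang 38.0 L [0.014  0.0677] z 0.0118
```

View pics/z23.png

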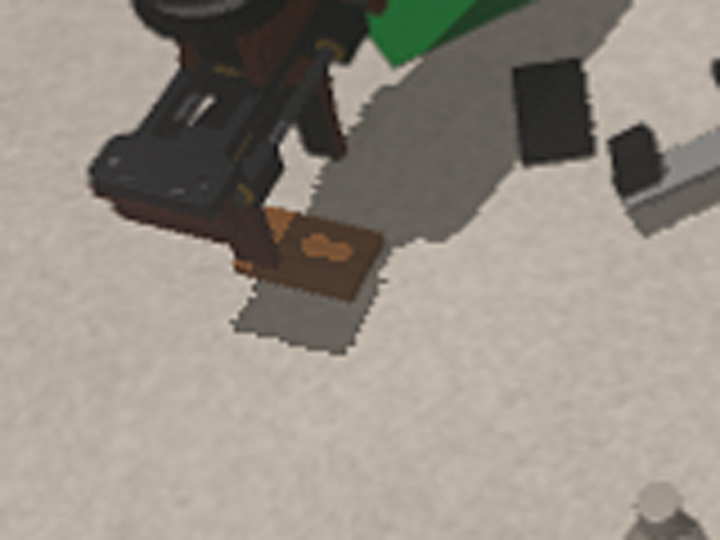

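```bash
python3 -m jog '[[0.75,[25,0,1],[0,0,0]],[0.75,[40,0,1],[0,0,0]],[0.75,[44,0,1],[0,0,0]],[0.75,[44,0,1],[0,0,0]],[0.4,[44,0,1],[0,0,0]],[0.4,[44,0,1],[0,0,0]],[0.4,[44,0,1],[0,0,0]],[0.4,[44,0,1],[0,0,0]],[0.4,[44,0,1],[0,0,0]],[0.4,[44,0,1],[0,0,0]]]' 30
```

```text
time: 25.32
position: [0.427, -0.3193, 0.0059]
tool_rot: [[0.0, 0.61, -0.793], [0.0, -0.793, -0.61], [-1.0, 0.0, -0.0]]
contact_force: [-0.5, 0.7, 5.3]
opening: 0.471
```

```bash
python3 -m jog '[[0.4,[-10,0,0],[0,0,0]],[0.4,[-40,0,0],[0,0,0]],[0.4,[-90,0,0],[0,0,0]],[0.4,[-130,0,0],[0,0,0]],[0.4,[-130,0,0],[0,0,0]]]'; python3 - <<'E'
from h import *
t=grab('scene','s24');cv2.imwrite('pics/z24.png',cv2.resize(t['img'][160:320,70:250,::-1],None,fx=4,fy=3.7,interpolation=2))
plan([.499,.0952,.085],-5.7)
E
```

```text
time: 25.95
position: [0.4282, -0.3204, 0.1384]
tool_rot: [[0.005, 0.61, -0.793], [-0.002, -0.793, -0.61], [-1.0, 0.005, -0.003]]
contact_force: [0.5, -0.5, -1.0]
opening: 0.472
jaw -5.7 cur -52.41 shift [  51.6 -285.  -309.6] rv [-0.815 -0.001 -0.002] q7 2.6
jaw 354.3 cur -52.41 shift [  51.6 -285.  -309.6] rv [-0.815 -0.001 -0.002] q7 2.6
```

View pics/z24.png

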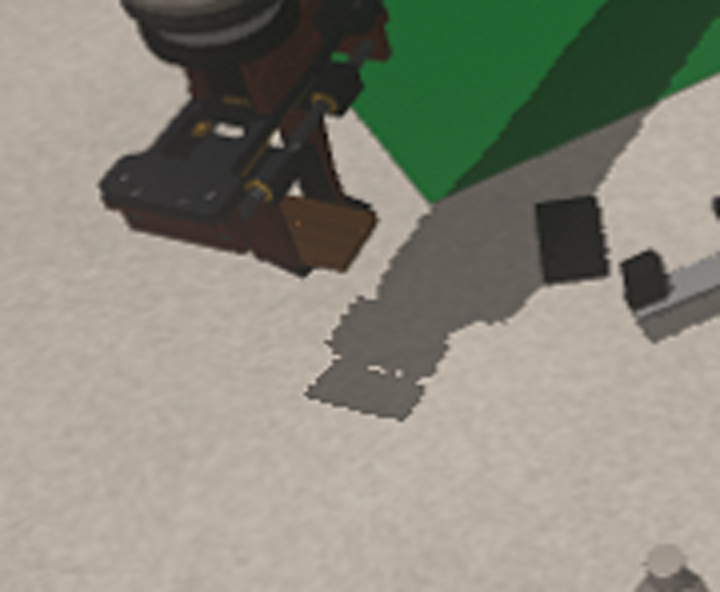

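```bash
python3 -m jog '[[0.4,[0,-15,-15],[-0.05,0,0]],[0.4,[0,-45,-49],[-0.15,0,0]],[0.4,[0,-80,-87],[-0.25,0,0]],[0.4,[0,-115,-125],[-0.36,0,0]],[0.4,[0,-150,-163],[-0.47,0,0]],[0.4,[0,-185,-201],[-0.58,0,0]],[0.4,[0,-220,-239],[-0.69,0,0]],[0.4,[0,-250,-272],[-0.78,0,0]],[0.4,[10,-275,-299],[-0.815,0,0]],[0.4,[30,-285,-310],[-0.815,0,0]],[0.4,[52,-285,-310],[-0.815,0,0]],[0.4,[52,-285,-310],[-0.815,0,0]],[0.4,[52,-285,-310],[-0.815,0,0]]]'; python3 - <<'E'
from h import *
t=grab('scene','s25');cv2.imwrite('pics/z25.png',cv2.resize(t['img'][110:260,230:410,::-1],None,fx=4,fy=4,interpolation=2))
plan([.499,.0952,.0515],-5.7)
E
```

```text
time: 27.62
position: [0.4984, 0.0951, 0.0836]
tool_rot: [[-0.001, 0.995, -0.101], [-0.0, -0.101, -0.995], [-1.0, -0.001, 0.001]]
contact_force: [-0.0, 0.4, -0.4]
opening: 0.47
jaw -5.7 cur -5.78 shift [32.5  0.2 -0. ] rv [-0.001  0.    -0.   ] q7 -4.5
jaw 354.3 cur -5.78 shift [32.5  0.2 -0. ] rv [-0.001  0.    -0.   ] q7 -4.5
```

View pics/z25.png

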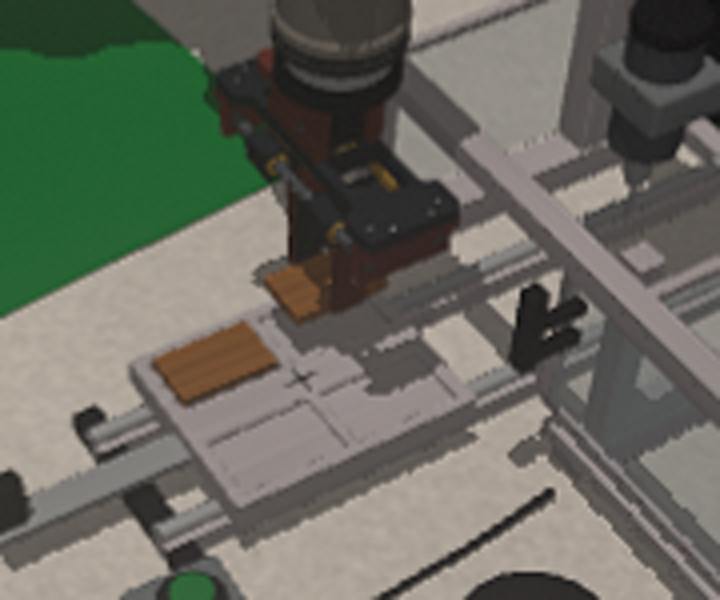

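```bash
python3 -m jog '[[0.4,[12,0,0],[0,0,0]],[0.4,[20,0,0],[0,0,0]],[0.4,[26,0,0],[0,0,0]],[0.4,[28,0,0],[0,0,0]],[0.4,[30,0,0],[0,0,0]],[0.4,[31,0,0],[0,0,0]],[0.4,[32,0,0],[0,0,0]],[0.4,[32,0,0],[0,0,0]]]'
```

```text
time: 28.68
position: [0.4987, 0.0957, 0.0517]
tool_rot: [[0.0, 0.995, -0.1], [0.0, -0.1, -0.995], [-1.0, 0.0, -0.0]]
contact_force: [-0.1, 0.4, -1.1]
opening: 0.468
```

```bash
python3 -m jog '[[0.55,[0,0,0],[0,0,0]],[0.6,[0,0,0],[0,0,0]],[0.6,[0,0,0],[0,0,0]],[0.6,[-10,0,0],[0,0,0]],[0.6,[-40,0,0],[0,0,0]],[0.6,[-90,0,20],[0,0,0]],[0.5,[-100,0,80],[0,0,0]],[0.5,[-100,0,140],[0,0,0]],[0.5,[-100,0,200],[0,0,0]],[0.5,[-100,0,245],[0,0,0]],[0.5,[-100,0,245],[0,0,0]]]'; python3 - <<'E'
from h import *
t=grab('scene','s26');cv2.imwrite('pics/z26.png',cv2.resize(t['img'][110:260,230:410,::-1],None,fx=4,fy=4,interpolation=2));
blanks(t,.055);t=grab('top','t26');blanks(t,.055)
cv2.imwrite('pics/z27.png',cv2.resize(t['img'][180:270,190:310,::-1],None,fx=6,fy=6,interpolation=2));
plan([.5135,-.16,.12],-5.7)
E
```

```text
time: 30.05
position: [0.4734, -0.1522, 0.1526]
tool_rot: [[0.001, 0.994, -0.107], [-0.001, -0.107, -0.994], [-1.0, 0.001, 0.001]]
contact_force: [0.1, 1.1, 0.0]
opening: 0.502
320 [310.7 188.7] cen [0.5017 0.0951] rect [0.5015 0.0953] ang 84.8 L [0.0782 0.0464] z 0.0563
346 [283.2 200.3] cen [0.4932 0.0125] rect [0.4929 0.0139] ang 84.1 L [0.0761 0.0464] z 0.0549
317 [232.4 235.3] cen [0.4983 0.0952] rect [0.4981 0.0954] ang 83.4 L [0.0402 0.067 ] z 0.058
327 [261.3 236.6] cen [0.4891 0.0122] rect [0.488  0.0117] ang 86.3 L [0.0664 0.0406] z 0.0547
jaw -5.7 cur -5.79 shift [32.  40.3  7.8] rv [-0.002 -0.    -0.   ] q7 20.3
jaw 354.3 cur -5.79 shift [32.  40.3  7.8] rv [-0.002 -0.    -0.   ] q7 20.3
```

View pics/z26.png

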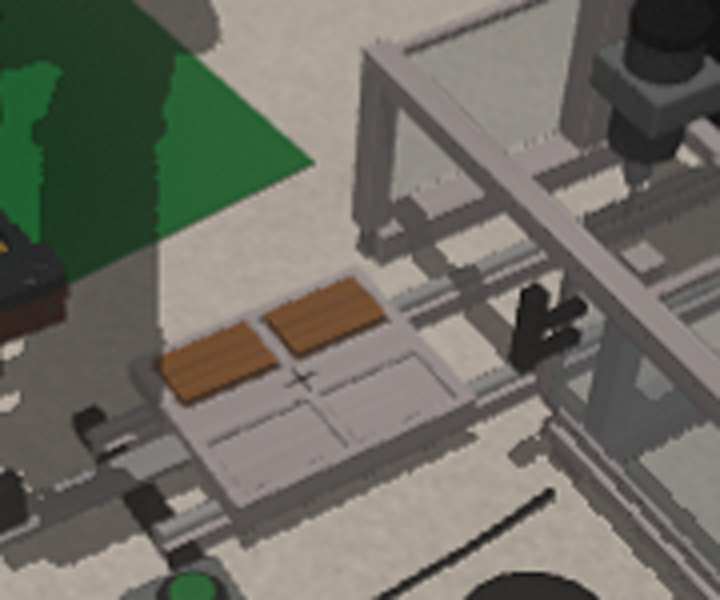

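View pics/z27.png

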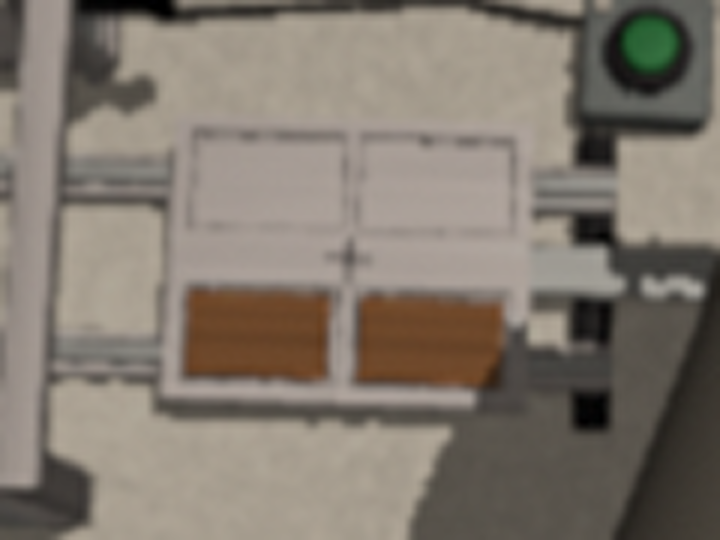

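```bash
python3 - <<'E'
from h import *
s=cv2.imread('pics/s26.png');cv2.imwrite('pics/z28.png',cv2.resize(s[120:200,350:430],None,fx=7,fy=7,interpolation=0))
s=cv2.imread('pics/scene0.png');cv2.imwrite('pics/z29.png',cv2.resize(s[120:200,350:430],None,fx=7,fy=7,interpolation=0))
E
```

```text
(no output)
```

View pics/z28.png

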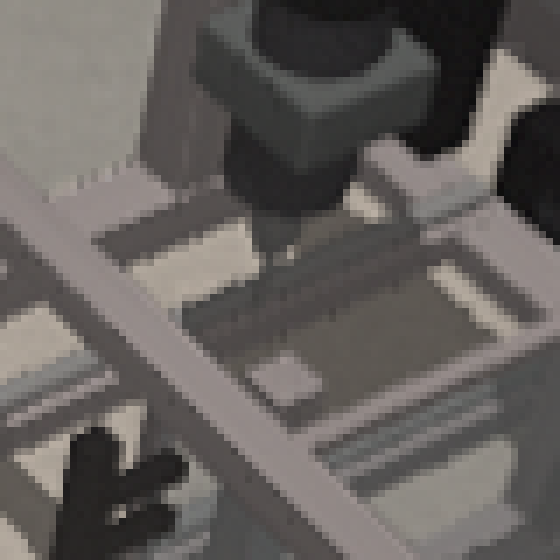

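View pics/z29.png

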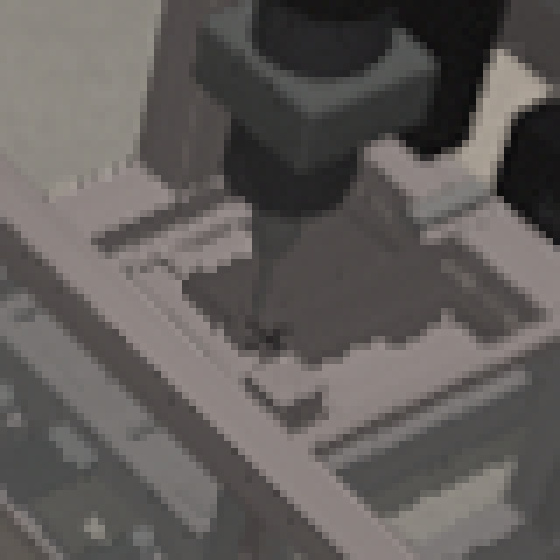

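```bash
python3 -m jog '[[0.5,[0,20,4],[0,0,0]],[0.5,[20,40,8],[0,0,0]],[0.5,[50,40,8],[0,0,0]],[0.5,[80,40,8],[0,0,0]],[0.5,[100,40,8],[0,0,0]],[0.5,[104,40,8],[0,0,0]],[0.5,[104,40,8],[0,0,0]]]'
```

```text
time: 31.02
position: [0.5137, -0.1592, 0.048]
tool_rot: [[0.0, 0.995, -0.098], [0.0, -0.098, -0.995], [-1.0, 0.0, -0.0]]
contact_force: [0.3, 0.1, 0.5]
opening: 0.5
```

```bash
python3 - <<'E'
from h import *
f=arm.grab_frame('scene')
def z(u,v):return(350+u/7-.5+.07,120+v/7-.5+.07)
for tp in[(262,316),(262,322),(264,320)]:print('tip',onz(f,*z(*tp),.064))
print('cross0',onz(f,*z(268,336),.05))
s=cv2.imread('pics/scene0.png');
g=cv2.convertScaleAbs(s[150:180,375:405],alpha=2.2);cv2.imwrite('pics/z30.png',cv2.resize(g,None,fx=18,fy=18,interpolation=2))
E
```

```text
tip [0.55813714 0.31270833 0.064     ]
tip [0.5606037 0.3103419 0.064    ]
tip [0.56023499 0.3117515  0.064     ]
cross0 [0.5582727  0.31894406 0.05      ]
```

View pics/z30.png

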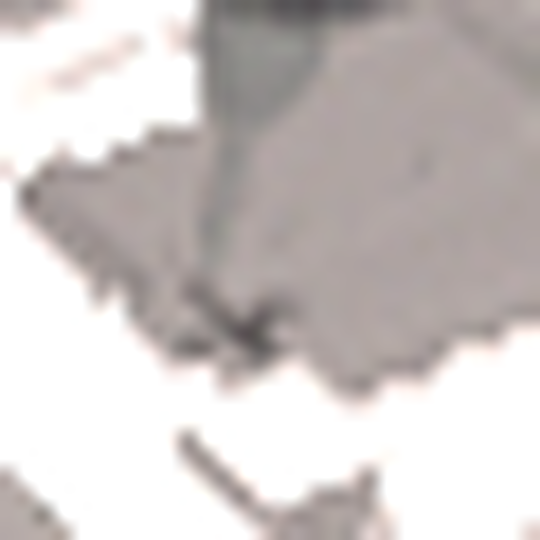

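```bash
python3 -m jog '[[0,[0,0,0],[0,0,0]],[0,[0,0,0],[0,0,0]],[0,[0,0,0],[0,0,0]],[0,[0,0,0],[0,0,0]],[0,[0,0,0],[0,0,0]],[0,[0,0,0],[0,0,0]]]' 30
```

```text
time: 31.82
position: [0.513, -0.1601, 0.0478]
tool_rot: [[-0.0, 0.995, -0.1], [0.0, -0.1, -0.995], [-1.0, -0.0, -0.0]]
contact_force: [-1.8, 0.8, 5.7]
opening: 0.18
```

```bash
python3 - <<'E'
from h import *
f=arm.grab_frame('scene')
my=np.array([.0993,.995]);C=np.array([.5335,.0515])
T=onz(f,385.9,164.8,.064);X=onz(f,388.4,168.1,.05);print(T,X)
for P in(T,X):print((P[:2]-C)@my,(P[:2]-C)@[.995,-.0993])
E
```

```text
[0.55664635 0.31007427 0.064     ] [0.56067433 0.31866789 0.05      ]
0.2595798281089033 -0.002645811254854493
0.2685304586217705 0.0005086876727285021
```

```bash
python3 -m jog '[[0,[0,0,-8],[0,0,0]],[0,[0,0,-25],[0,0,0]],[0,[0,0,-45],[0,0,0]],[0,[0,0,-65],[0,0,0]],[0,[0,0,-85],[0,0,0]],[0,[0,0,-105],[0,0,0]],[0,[0,0,-120],[0,0,0]],[0,[0,0,-125],[0,0,0]],[0,[0,0,-125],[0,0,0]]]'
```

```text
time: 33.0
position: [0.5251, -0.0335, 0.0478]
tool_rot: [[-0.001, 0.995, -0.098], [0.002, -0.098, -0.995], [-1.0, -0.002, -0.002]]
contact_force: [-4.3, 2.7, 9.6]
opening: 0.183
```

```bash
python3 -m jog '[[0,[0,0,-8],[0,0,0]],[0,[0,-1,-25],[0,0,0]],[0,[0,-1,-45],[0,0,0]],[0,[0,-1,-65],[0,0,0]],[0,[0,-1,-85],[0,0,0]],[0,[0,-1,-100],[0,0,0]],[0,[0,-1,-110],[0,0,0]],[0,[0,-1,-115],[0,0,0]],[0,[0,-1,-115],[0,0,0]]]'; python3 - <<'E'
from h import *
f=grab('scene','s31');g=f['img'][140:190,365:425,::-1]
cv2.imwrite('pics/z31.png',cv2.resize(cv2.convertScaleAbs(g,alpha=1.5),None,fx=12,fy=12,interpolation=2))
f=grab('top','t31')
cv2.imwrite('pics/z32.png',cv2.resize(f['img'][170:270,110:250,::-1],None,fx=5.5,fy=5.5,interpolation=2))
E
```

```text
time: 34.12
position: [0.5361, 0.0817, 0.0478]
tool_rot: [[-0.0, 0.995, -0.098], [0.002, -0.098, -0.995], [-1.0, -0.0, -0.002]]
contact_force: [-2.2, 1.5, 6.9]
opening: 0.181
```

View pics/z31.png

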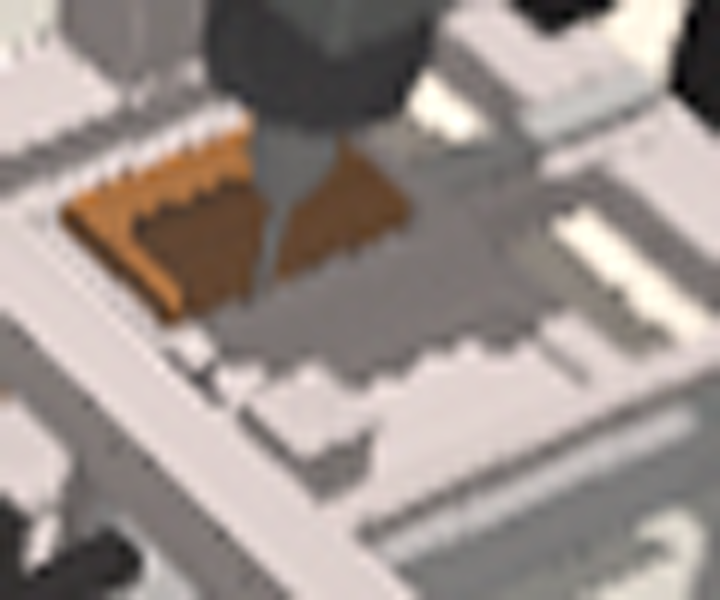

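View pics/z32.png

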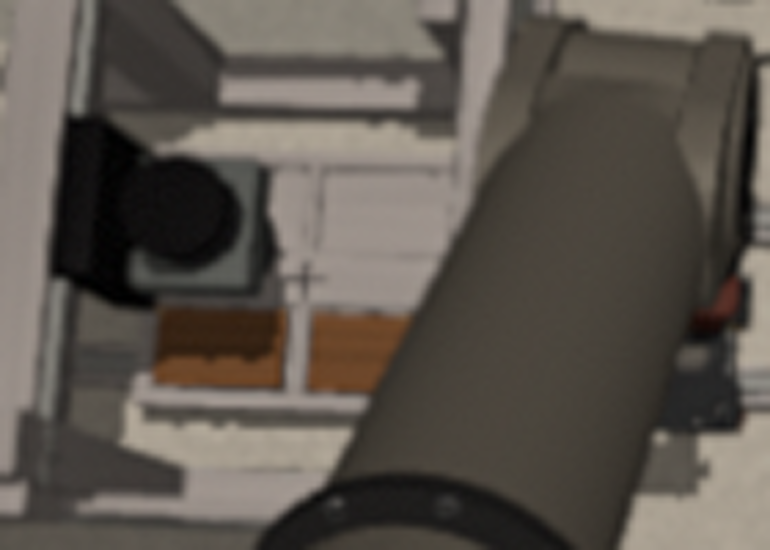

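```bash
python3 - <<'E'
from h import *
im=cv2.imread('pics/s31.png')
g=im[150:175,376:398]
for r,row in enumerate(g): print(150+r,' '.join('%3d/%3d'%(p[2],p[0]) for p in row))
E
```

```text
150  83/ 77  81/ 75  99/ 92 121/113 138/127 157/147 144/134 148/128 147/119 129/ 82  64/ 55  54/ 54  51/ 49  51/ 49  43/ 43  41/ 41  43/ 43  45/ 42  48/ 46  56/ 53  73/ 66  80/ 72
151  98/ 91 120/111 136/128 158/148 138/125 148/128 121/ 92 125/ 76 122/ 45  97/ 46  64/ 60  66/ 65  65/ 63  66/ 64  60/ 58  59/ 57  58/ 58  58/ 43  67/ 60  76/ 71  92/ 83  94/ 85
152 136/128 157/147 150/129 147/118 109/ 70 125/ 75 113/ 41 113/ 43 115/ 42  87/ 48  62/ 60  67/ 65  69/ 67  71/ 68  71/ 69  70/ 68  68/ 68  64/ 39  71/ 49  78/ 65  85/ 78  89/ 81
153 149/129 140/118 129/ 78 125/ 44 113/ 40 112/ 42 114/ 44 116/ 45 118/ 45 103/ 47  67/ 62  66/ 65  68/ 67  70/ 68  69/ 67  69/ 67  65/ 60  64/ 34  67/ 30  67/ 40  77/ 65  83/ 78
154 128/ 77 115/ 42 113/ 41 112/ 44 114/ 45 116/ 46 118/ 47  98/ 41  99/ 39  98/ 38  66/ 62  67/ 65  68/ 66  69/ 67  69/ 67  67/ 63  65/ 44  65/ 31  64/ 29  63/ 29  66/ 40  77/ 66
155 114/ 45 113/ 43 115/ 45 116/ 46 118/ 47  99/ 41 101/ 41  62/ 30  58/ 29  60/ 30  61/ 53  66/ 64  68/ 66  69/ 67  67/ 63  65/ 49  64/ 32  63/ 29  64/ 31  65/ 31  66/ 31  69/ 41
156 115/ 45 118/ 46 
[... 2699 characters left out ...]
 149/138 153/143 108/ 99  56/ 54  82/ 76 155/143 152/142 154/142 145/134 102/ 94 109/101 126/115 158/146 149/138 125/116  95/ 87  80/ 74  77/ 71 114/105 117/108
172 149/139 150/139 149/138 150/139 154/141 109/102  78/ 73 133/124 153/142 152/139 132/121 135/124 149/136 146/134 148/136 145/134 144/133 126/117 112/104 114/105 152/140 156/144
173 149/138 150/139 150/138 149/138 150/139 154/143 107/ 99 106/ 99 146/135 129/119 150/138 149/137 148/135 144/134 146/134 145/134 143/132 148/136 147/135 152/140 154/141 152/139
174 152/140 148/137 149/137 150/138 149/138 150/138 151/139 147/136 126/117  78/ 72 128/118 149/137 150/137 144/134 147/135 146/134 143/132 146/136 146/136 144/134 143/131 149/138
```

```bash
python3 - <<'E'
from h import *
f=arm.grab_frame('scene')
X=onz(f,381.3,171.0,.05);X0=onz(f,388.4,168.1,.05);C=np.array([.5335,.052,.05]);print(X,X0)
d=(X0-C);d/=np.linalg.norm(d);print('dir yaw',np.degrees(np.arctan2(-d[0],d[1])),'off X',np.cross(d,X-C))
# tip candidates
for tp in[(385.3,165.2),(385.4,164.8),(385.9,164.8),(385.3,165.8)]:
    T=onz(f,*tp,.064);print(tp,T,'along',(T-X)@d,'lat',(T-X)[:2]@[d[1],-d[0]])
# projected line
for s in np.arange(.006,.03,.002):
    p=X+d*s;p[2]=.064;print(round(s,3),proj(f,p))
f=arm.grab_frame('top');print('cross top',onz(f,164.6,220.0,.05))
E
```

```text
[0.55769981 0.29512224 0.05      ] [0.56067433 0.31866789 0.05      ]
dir yaw -5.818542482686957 off X [ 1.34094035e-17 -1.69401044e-18  5.72180677e-04]
(385.3, 165.2) [0.55684889 0.30766487 0.064     ] along 0.012391744927562703 lat -0.002118082643413798
(385.4, 164.8) [0.5558534  0.30898487 0.064     ] along 0.013604014196495885 lat -0.003242261389629032
(385.9, 164.8) [0.55664635 0.31007427 0.064     ] along 0.014768190732433111 lat -0.0025638460067208004
(385.3, 165.8) [0.55857649 0.30601505 0.064     ] along 0.01092555912045685 lat -0.00023213062688221626
0.006 [383.89297709 166.48082018]
0.008 [384.48639051 166.2248728 ]
0.01 [385.07926498 165.96915798]
0.012 [385.67160161 165.71367524]
0.014 [386.26340148 165.45842413]
0.016 [386.85466567 165.20340416]
0.018 [387.44539529 164.94861487]
0.02 [388.03559139 164.69405579]
0.022 [388.62525507 164.43972645]
0.024 [389.2143874 164.1856264]
0.026 [389.80298944 163.93175518]
0.028 [390.39106226 163.67811231]
cross top [0.55679036 0.29255184 0.05      ]
```

```bash
python3 -m jog '[[0,[0,0,-4],[0,0,0]],[0,[0,0,-8],[0,0,0]],[0,[0,0,-11],[0,0,0]],[0,[0,0,-11],[0,0,0]],[0,[0,0,-11],[0,0,0]]]'; python3 - <<'E'
from h import *
f=grab('top','t33')
g=f['img'][190:230,125:170,::-1];cv2.imwrite('pics/z33.png',cv2.resize(cv2.convertScaleAbs(g,alpha=2.5),None,fx=14,fy=14,interpolation=2))
for v in range(200,220,3):print([round(float(dep(f,u,v)[2]),3) for u in range(130,160,3)])
f=grab('scene','s33');g=f['img'][150:180,370:405,::-1]
cv2.imwrite('pics/z34.png',cv2.resize(cv2.convertScaleAbs(g,alpha=1.7),None,fx=18,fy=18,interpolation=2))
E
```

```text
time: 34.95
position: [0.5371, 0.0919, 0.0478]
tool_rot: [[-0.0, 0.995, -0.098], [0.001, -0.098, -0.995], [-1.0, -0.001, -0.001]]
contact_force: [-2.3, -0.1, 7.3]
opening: 0.179
[0.24, 0.223, 0.236, 0.236, 0.239, 0.239, 0.234, 0.201, 0.201, 0.192]
[0.241, 0.238, 0.235, 0.234, 0.238, 0.24, 0.235, 0.219, 0.2, 0.19]
[0.235, 0.234, 0.234, 0.234, 0.237, 0.236, 0.237, 0.231, 0.199, 0.191]
[0.236, 0.237, 0.237, 0.237, 0.24, 0.237, 0.237, 0.227, 0.201, 0.19]
[0.231, 0.236, 0.236, 0.236, 0.24, 0.237, 0.239, 0.211, 0.201, 0.187]
[0.231, 0.208, 0.202, 0.24, 0.238, 0.237, 0.217, 0.205, 0.199, 0.186]
[0.228, 0.209, 0.201, 0.2, 0.205, 0.206, 0.2, 0.202, 0.202, 0.178]
```

View pics/z33.png

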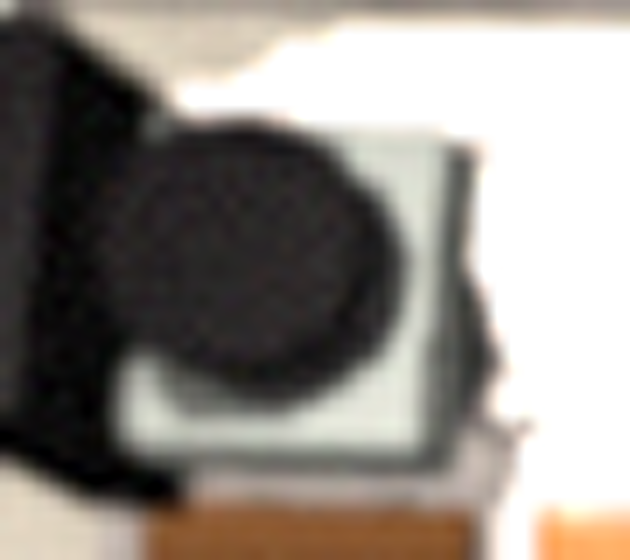

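View pics/z34.png

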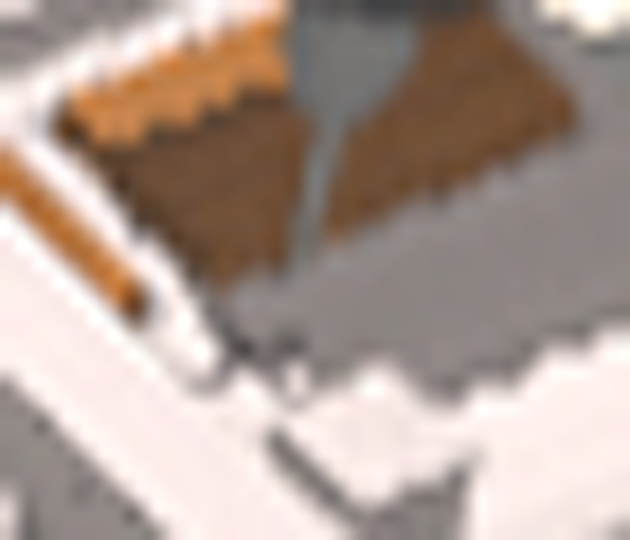

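```bash
python3 - <<'E'
from h import *
t=arm.grab_frame('top');
for c in[(141.1,207.2),(141.5,207.4)]:
  A=onz(t,*c,.238)[:2];print('axis top',A)
d=np.array([.1011,.9949]);Xt=np.array([.5568,.2926])
print('along from X(242.9) in top:',(A-Xt)@d,(A-Xt)@[d[1],-d[0]])
f=arm.grab_frame('scene');X=onz(f,381.3,171.0,.05);print(proj(f,X+np.array([*d*.0102,0])))
im=cv2.imread('pics/s33.png')
for r in range(160,176): print(r,' '.join('%3d'%p[2] for p in im[r,376:398]))
# refine circle in top: gray levels
im=cv2.imread('pics/t33.png')
for r in (204,207,210): print(r,' '.join('%2d'%p.mean() for p in im[r,126:160]))
for c in (138,141,144): print(c,' '.join('%2d'%p.mean() for p in im[192:225,c]))
E
```

```text
axis top [0.55549249 0.30542061]
axis top [0.55491146 0.30439832]
along from X(242.9) in top: 0.011547221260718008 -0.003071719783724736
[384.30453985 169.69504572]
160  55  55  63  66  65  64  63  65  66  66  61  72  66  66  65  65  62  67  60  74  78  88
161 100  58  53  60  62  66  66  68  65  65  62  71  64  65  62  66  72  77  71  83  84  85
162 144  69  57  55  64  66  66  66  67  65  64  68  68  67  69  75  84  84  85  85  85  83
163 148 114 101  59  56  60  65  65  67  63  66  69  79  78  80  84  86  84  84  83  84  83
164 128 149 145  99  58  56  67  63  67  60  70  77  86  84  84  84  84  82  82  82  83  83
165 122 119 142 145  71  64  67  71  77  68  79  85  84  84  84  82  83  83  82  83  83  82
166 112  76 106 148 115  77  75  85  84  84  85  84  84  83  82  83  82  83  82  82  83  83
167 114  68 104 140 154  82  71  84  85  85  83  83  83  82  82  82  82  82  83  84  83  83
168 159 117 128 150 153 116  63  73  84  72  71  83  83  82  82  82  83  83  84  83  85  84
169 149 158 137 141 152 156  85  47  69  63  62  81  82  81  82  87  83  83  87  85  85  83
170 149 148 157
[... 473 characters left out ...]
148 150 142  91  78 125 148 147 148 148 146 148 142 125 125 148
204 18 11  6  3  4  7 10 12 16 13 15 15 16 16 13 17 13 15 17 15 18 16 17 15 13 23 49 79 88 81 63 38 57 110
207 20 11  7  3  4  7 14 13 15 15 13 14 17 16 17 15 15 16 16 18 16 16 19 15 12 11 17 40 72 77 52 34 71 133
210 16  7  4  6  4  8  9 15 15 14 16 14 16 16 16 17 17 17 15 16 17 16 16 15  8 13 18 36 69 75 48 32 40 86
138 82 81 82 90 112 104 59 21 13 13 16 14 16 13 15 17 15 15 16 15 15 14 16 12 23 37 42 53 73 67 46 35 38
141 80 80 79 96 122 108 57 17 12 15 14 14 17 14 14 15 15 15 17 17 15 16 17 12 10 18 34 51 75 70 47 51 64
144 81 94 120 146 151 124 73 26 10 15 16 16 17 14 16 16 16 17 15 18 17 17 19 13 10 14 24 48 76 72 47 45 62
```

```bash
python3 -m jog '[[0,[0,0,-1],[0,0,0]],[0,[0,0,-2],[0,0,0]],[0,[0,0,-2],[0,0,0]],[0,[0,0,-2],[0,0,0]]]'; python3 - <<'E'
from h import *
f=grab('scene','s35');g=f['img'][150:180,370:405,::-1]
cv2.imwrite('pics/z35.png',cv2.resize(cv2.convertScaleAbs(g,alpha=2.2),None,fx=18,fy=18,interpolation=2))
d=np.array([.1011,.9949]);X=onz(f,381.3,171.0,.05)
for s in(.0102,.0125):
  P=X+np.array([*d*s,0]);Q=P.copy();Q[2]=.064;print(s,proj(f,P),proj(f,Q))
for r in range(162,178): print(r,' '.join('%3d'%p[0] for p in f['img'][r,376:398]))
E
```

```text
time: 35.65
position: [0.5372, 0.0934, 0.0478]
tool_rot: [[-0.0, 0.995, -0.099], [0.001, -0.099, -0.995], [-1.0, -0.0, -0.001]]
contact_force: [-2.7, -1.7, 7.8]
opening: 0.182
0.0102 [384.30453985 169.69504572] [385.13793157 165.94293733]
0.0125 [384.98012375 169.40162417] [385.81887648 165.64903052]
162 146  78  69  58  57  64  65  65  67  64  64  69  68  66  69  75  83  84  86  84  84  84
163 124  89 119  71  58  55  62  65  68  64  66  69  81  77  79  84  86  85  85  82  82  82
164 125 117 142 118  69  61  60  61  67  60  70  77  86  84  84  84  84  83  83  82  83  82
165 123 117  99 158  81  75  68  72  77  69  79  85  83  85  84  83  83  83  83  82  83  83
166 112  76  80 135 110  80  72  84  85  84  85  85  83  83  82  82  83  82  83  84  83  82
167 115  65 110 117 150 115  57  77  85  85  84  77  84  84  83  82  82  84  83  83  83  83
168 159 116 141 150 150 155 104  59  78  73  73  73  82  82  82  82  83  83  85  84  85  84
169 149 157 136 141 150 153 135  63  55  54  63  83  82  81  80  89  83  83  86  84  83  84
170 148 148 156 132 145 129  81 112 101  74  84  81  79  93 120 121  95  84  85  84  78  79
171 149 150 148 149 142 103 109 153 155 118  86 100 110 126 157 149 125  95  81  78 113 118
172 149 150 149 149 149 143 147 151 152 153 116 136 149 146 147 145 144 126 112 114 152 155
173 149 149 150 149 149 149 143 148 144 129 150 149 147 145 146 145 143 147 146 151 153 152
174 151 148 150 149 148 148 150 145 126  77 128 149 149 145 146 146 143 146 146 144 143 150
175 153 150 149 149 150 149 149 150 142  90  78 125 148 147 147 148 146 147 142 125 126 147
176 137 153 151 149 149 149 148 148 152 126  93  77 123 147 151 150 133 129 114  81 133 149
177  91 132 153 151 148 149 149 149 149 152 127  95  71 122 137 129  91  77  79  88 147 152
```

View pics/z35.png

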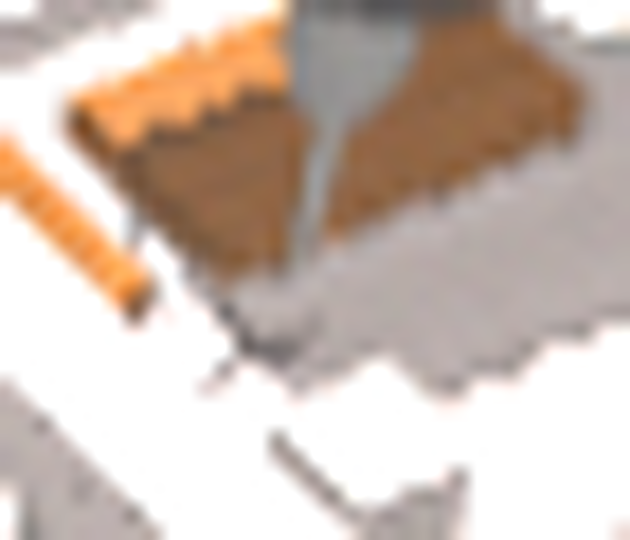

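```bash
python3 -m jog '[[0,[0,0,-1],[0,0,0]],[0,[0,0,-1],[0,0,0]],[0,[0,0,-1],[0,0,0]],[0,[0,0,-1],[0,0,0]]]'; python3 - <<'E'
from h import *
f=grab('scene','s36');t=grab('top','t36')
for r in range(162,174): print(r,' '.join('%3d'%p[0] for p in f['img'][r,376:398]))
cv2.imwrite('pics/z36.png',cv2.resize(cv2.convertScaleAbs(t['img'][190:240,120:190,::-1],alpha=1.5),None,fx=11,fy=11,interpolation=2))
E
```

```text
time: 36.2
position: [0.5373, 0.0944, 0.0478]
tool_rot: [[-0.0, 0.995, -0.099], [0.001, -0.099, -0.995], [-1.0, -0.0, -0.001]]
contact_force: [-2.6, -1.4, 7.8]
opening: 0.183
162 149  79  70  59  58  63  65  66  66  64  64  69  67  68  68  76  84  85  85  84  85  83
163 127 103 118  72  59  56  60  66  68  64  66  70  80  77  80  84  85  85  84  84  83  82
164 117 131 152 118  73  59  58  64  68  60  70  76  86  85  85  85  84  83  83  82  82  83
165 122 108 115 154  82  69  63  71  78  68  78  84  84  85  84  83  82  82  82  82  82  84
166 112  76  59 124 110  76  67  84  84  84  85  85  83  83  82  83  83  83  83  82  83  83
167 115  64 105 113 150 115  56  73  85  84  84  72  82  82  82  83  83  83  83  84  83  84
168 158 116 143 151 151 155 104  55  72  73  73  64  82  83  83  82  83  84  84  84  86  85
169 149 157 137 141 150 151 136  71  47  47  63  82  82  80  80  88  83  84  86  85  84  83
170 149 148 157 132 144 138  80 113 104  84  72  81  79  94 120 121  96  83  85  83  78  79
171 149 149 149 150 142 122 110 152 154 136  66 100 110 126 158 150 125  95  81  78 113 117
172 149 150 149 149 150 142 146 151 152 153 115 136 148 146 146 145 144 126 113 115 152 156
173 149 150 150 149 148 149 142 147 143 129 150 150 148 144 146 145 143 148 146 152 153 152
```

View pics/z36.png

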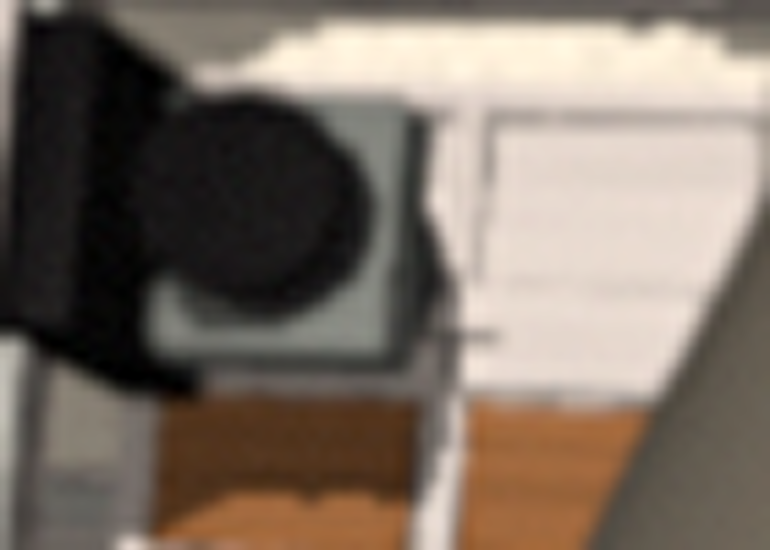

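```bash
python3 -m jog '[[0.5,[0,0,0],[0,0,0]],[0.5,[0,0,0],[0,0,0]],[0.5,[0,0,0],[0,0,0]],[0.5,[-15,0,0],[0,0,0]],[0.5,[-50,0,0],[0,0,0]],[0.5,[-100,0,0],[0,0,0]],[0.5,[-150,0,0],[0,0,0]],[0.5,[-200,0,0],[0,0,0]],[0.5,[-200,0,0],[0,0,0]]]'; python3 - <<'E'
from h import *
f=grab('scene','s37')
for r in range(164,173): print(r,' '.join('%3d'%p[0] for p in f['img'][r,376:398]))
print(onz(f,*proj(f,[.6468,.1282,.177]),.177))
b=f['img'][130:210,330:410,::-1];cv2.imwrite('pics/z37.png',cv2.resize(b,None,fx=7,fy=7,interpolation=2))
E
```

```text
time: 37.42
position: [0.54, 0.0927, 0.2522]
tool_rot: [[0.007, 0.995, -0.101], [0.004, -0.101, -0.995], [-1.0, 0.007, -0.004]]
contact_force: [-1.2, 0.2, -0.9]
opening: 0.501
164 117 131 151 117  74  60  58  64  67  60  70  77  85  84  84  84  83  83  82  82  83  82
165 123 106 115 153  82  69  62  71  78  68  78  84  85  84  84  83  82  82  82  82  82  82
166 112  76  59 123 110  75  66  85  83  84  85  84  84  82  83  82  82  82  83  82  82  84
167 114  64 105 112 149 116  57  72  85  83  83  73  83  82  83  81  83  82  83  83  83  84
168 158 116 141 149 152 155 104  54  73  72  73  64  82  83  82  82  82  83  83  83  85  83
169 149 157 136 141 149 151 135  71  47  47  63  82  83  82  82  87  83  84  85  84  83  83
170 149 147 156 132 143 137  81 112 104  85  73  80  78  93 120 121  94  83  84  84  78  79
171 149 148 149 149 141 122 110 152 155 135  66 100 110 126 158 149 125  95  80  77 113 116
172 148 150 149 148 150 141 146 150 152 153 115 135 148 145 146 145 144 127 111 115 152 155
[0.6468 0.1282 0.177 ]
```

View pics/z37.png

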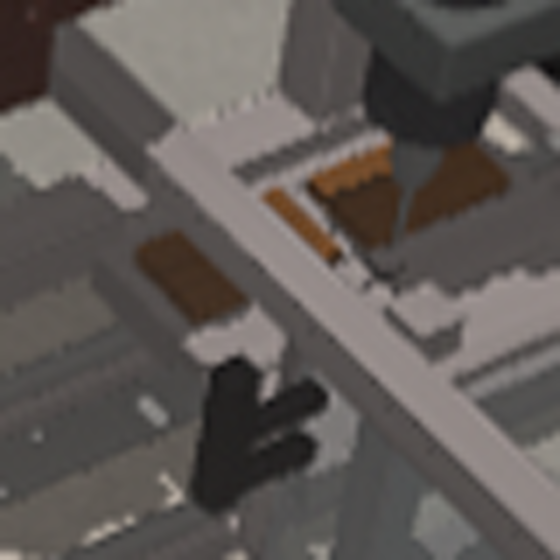

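```bash
python3 - <<'E'
from h import *
f=arm.grab_frame('scene');print(onz(f,363.1,181.8,.177))
plan([.646,.1272,.20],-5.8);plan([.646,.1272,.147],-5.8)
E
```

```text
[0.64483552 0.12948319 0.177     ]
jaw -5.8 cur -5.73 shift [ 48.3 104.5 -45. ] rv [ 0.001 -0.001 -0.001] q7 -8.9
jaw 354.2 cur -5.73 shift [ 48.3 104.5 -45. ] rv [ 0.001 -0.001 -0.001] q7 -8.9
jaw -5.8 cur -5.73 shift [101.3 104.5 -44.9] rv [ 0.001 -0.001 -0.001] q7 -8.9
jaw 354.2 cur -5.73 shift [101.3 104.5 -44.9] rv [ 0.001 -0.001 -0.001] q7 -8.9
```

```bash
python3 -m jog '[[0.6,[0,40,-15],[0,0,0]],[0.6,[0,90,-40],[0,0,0]],[0.6,[0,104,-46],[0,0,0]],[0.6,[30,104,-46],[0,0,0]],[0.6,[50,104,-46],[0,0,0]],[0.6,[50,104,-46],[0,0,0]],[0.6,[50,104,-46],[0,0,0]]]'; python3 - <<'E'
from h import *
plan([.6455,.1277,.147],-5.8)
f=grab('scene','s38');b=f['img'][110:210,310:430,::-1];cv2.imwrite('pics/z38.png',cv2.resize(b,None,fx=6,fy=6,interpolation=2))
E
```

```text
time: 38.4
position: [0.6458, 0.1279, 0.1981]
tool_rot: [[0.0, 0.995, -0.1], [0.0, -0.1, -0.995], [-1.0, 0.0, -0.0]]
contact_force: [0.2, -0.2, 0.1]
opening: 0.601
jaw -5.8 cur -5.75 shift [51.1 -0.3  0.3] rv [ 0.001 -0.    -0.   ] q7 -3.7
jaw 354.2 cur -5.75 shift [51.1 -0.3  0.3] rv [ 0.001 -0.    -0.   ] q7 -3.7
```

View pics/z38.png

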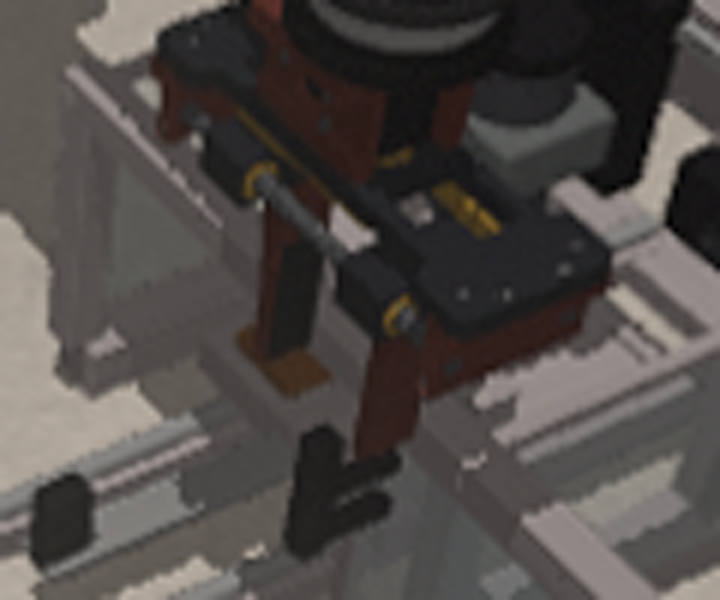

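Fingers straddle the bar from above. Lower and grip.

```bash
python3 -m jog '[[0.6,[25,0,0],[0,0,0]],[0.6,[51,0,0],[0,0,0]],[0.6,[51,0,0],[0,0,0]],[0,[51,0,0],[0,0,0]],[0,[51,0,0],[0,0,0]],[0,[51,0,0],[0,0,0]],[0,[51,0,0],[0,0,0]],[0,[51,0,0],[0,0,0]],[0,[51,0,0],[0,0,0]]]' 25
```

```text
time: 39.58
position: [0.6458, 0.1282, 0.147]
tool_rot: [[0.0, 0.995, -0.1], [0.0, -0.1, -0.995], [-1.0, 0.0, -0.0]]
contact_force: [-1.2, 0.1, 2.4]
opening: 0.159
```

```bash
python3 -m jog '[[0,[0,-8,0],[0,0,0]],[0,[0,-25,0],[0,0,0]],[0,[0,-45,0],[0,0,0]],[0,[0,-65,0],[0,0,0]],[0,[0,-85,0],[0,0,0]],[0,[0,-105,0],[0,0,0]],[0,[0,-125,0],[0,0,0]],[0,[0,-145,0],[0,0,0]],[0,[0,-160,0],[0,0,0]],[0,[0,-170,0],[0,0,0]],[0,[0,-176,0],[0,0,0]],[0,[0,-176,0],[0,0,0]]]'
```

```text
time: 41.08
position: [0.4699, 0.145, 0.1469]
tool_rot: [[-0.001, 0.995, -0.1], [-0.0, -0.1, -0.995], [-1.0, -0.001, 0.0]]
contact_force: [-1.4, -4.0, 9.2]
opening: 0.158
```

Near the shut stop; creep until the force rises.

```bash
python3 -m jog '[[0,[0,-2,0],[0,0,0]],[0,[0,-4,0],[0,0,0]],[0,[0,-6,0],[0,0,0]],[0,[0,-8,0],[0,0,0]],[0,[0,-9,0],[0,0,0]],[0,[0,-9,0],[0,0,0]]]'
```

```text
time: 41.82
position: [0.4618, 0.1458, 0.1469]
tool_rot: [[0.0, 0.995, -0.101], [-0.001, -0.101, -0.995], [-1.0, 0.0, 0.001]]
contact_force: [0.5, -5.1, 6.8]
opening: 0.159
```

```bash
python3 -m jog '[[0,[0,-1,0],[0,0,0]],[0,[0,-2,0],[0,0,0]],[0,[0,-3,0],[0,0,0]],[0,[0,-3,0],[0,0,0]]]'
```

```text
time: 42.32
position: [0.4618, 0.1458, 0.1469]
tool_rot: [[0.007, 0.995, -0.101], [-0.001, -0.101, -0.995], [-1.0, 0.007, 0.001]]
contact_force: [13.6, -5.0, -8.5]
opening: 0.157
```

```bash
python3 -m jog '[[0,[0,2,0],[0,0,0]],[0.5,[0,2,0],[0,0,0]],[0.5,[0,2,0],[0,0,0]],[0.5,[0,2,0],[0,0,0]],[0.5,[-15,2,0],[0,0,0]],[0.5,[-60,2,0],[0,0,0]],[0.5,[-110,2,0],[0,0,0]],[0.3,[-110,2,40],[0,0,0]],[0.1,[-110,2,90],[0,0,0]],[0,[-110,2,140],[0,0,0]],[0,[-110,2,190],[0,0,0]],[0,[-110,2,190],[0,0,0]],[0,[-110,2,190],[0,0,0]]]'; python3 - <<'E'
from h import *
f=grab('scene','s40');b=f['img'][100:240,270:440,::-1];cv2.imwrite('pics/z40.png',cv2.resize(b,None,fx=4.3,fy=4.2,interpolation=2))
for r in range(164,173): print(r,' '.join('%3d'%p[0] for p in f['img'][r,376:398]))
t=grab('top','t40');h=cv2.cvtColor(t['img'],cv2.COLOR_RGB2HSV)
m=((h[...,0]>50)&(h[...,0]<80)&(h[...,1]>110)).astype(np.uint8);m[285:]=0
n,l,s,c=cv2.connectedComponentsWithStats(m)
for i in range(1,n):
    if s[i,4]>20: print('top',s[i],onz(t,*c[i],.052))
h=cv2.cvtColor(f['img'],cv2.COLOR_RGB2HSV)
m=((h[...,0]>50)&(h[...,0]<80)&(h[...,1]>110)).astype(np.uint8);m[:235]=0
n,l,s,c=cv2.connectedComponentsWithStats(m)
for i in range(1,n):
    if s[i,4]>20: print('sc',s[i],onz(f,*c[i],.05))
E
```

```text
time: 43.95
position: [0.4418, -0.0418, 0.2571]
tool_rot: [[0.001, 0.995, -0.1], [0.001, -0.1, -0.995], [-1.0, 0.001, -0.001]]
contact_force: [0.9, 0.9, 0.7]
opening: 0.005
164 115 128 149 116  72  60  58  63  67  60  70  76  85  83  83  82  82  81  81  81  81  80
165 120 105 114 150  81  68  62  71  77  67  77  82  82  83  83  82  81  81  81  81  81  81
166 109  75  58 122 109  74  66  83  84  82  83  83  82  81  81  81  81  82  81  81  81  81
167 112  64 102 110 146 114  56  72  83  83  83  72  81  82  82  81  81  81  81  83  82  82
168 156 113 139 148 148 152 102  54  72  72  72  63  81  82  80  81  82  82  83  83  83  83
169 147 155 134 139 147 148 132  71  47  46  63  81  80  80  79  86  81  83  85  82  82  82
170 146 146 154 129 141 136  79 110 103  83  70  80  78  92 118 119  94  81  84  81  78  78
171 147 147 145 147 138 120 108 149 151 133  65  98 108 124 155 145 123  94  80  76 111 115
172 146 147 146 145 147 139 144 147 150 149 112 133 146 143 144 142 141 124 109 113 150 152
top [293 183  10   7  57] [ 0.63315633 -0.1030885   0.052     ]
sc [273 253  10   9  72] [ 0.62862641 -0.10050634  0.05      ]
```

View pics/z40.png

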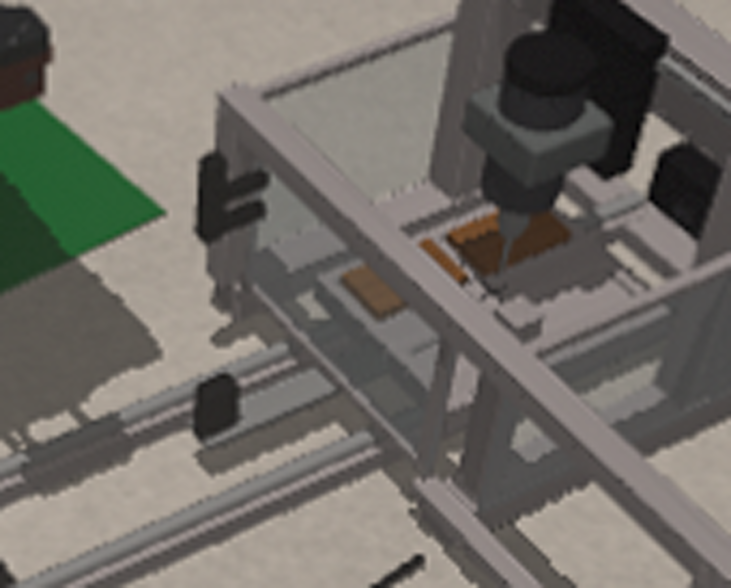

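```bash
python3 - <<'E'
from h import *
plan([.6305,-.102,.09],-5.8)
E
```

```text
jaw -5.8 cur -5.61 shift [166.9 193.6  42.2] rv [ 0.003 -0.    -0.   ] q7 -5.2
jaw 354.2 cur -5.61 shift [166.9 193.6  42.2] rv [ 0.003 -0.    -0.   ] q7 -5.2
```

```bash
python3 -m jog '[[0,[0,40,10],[0,0,0]],[0,[0,90,20],[0,0,0]],[0,[0,140,30],[0,0,0]],[0,[0,180,42],[0,0,0]],[0,[20,194,42],[0,0,0]],[0,[70,194,42],[0,0,0]],[0,[120,194,42],[0,0,0]],[0,[150,194,42],[0,0,0]],[0,[166,194,42],[0,0,0]],[0,[166,194,42],[0,0,0]]]'; python3 - <<'E'
from h import *
f=grab('scene','s41');b=f['img'][210:310,220:340,::-1];cv2.imwrite('pics/z41.png',cv2.resize(b,None,fx=6,fy=6,interpolation=2))
E
```

```text
time: 45.3
position: [0.6303, -0.1025, 0.0898]
tool_rot: [[-0.002, 0.995, -0.099], [0.0, -0.099, -0.995], [-1.0, -0.002, -0.0]]
contact_force: [0.9, -1.7, 0.7]
opening: 0.003
```

View pics/z41.png

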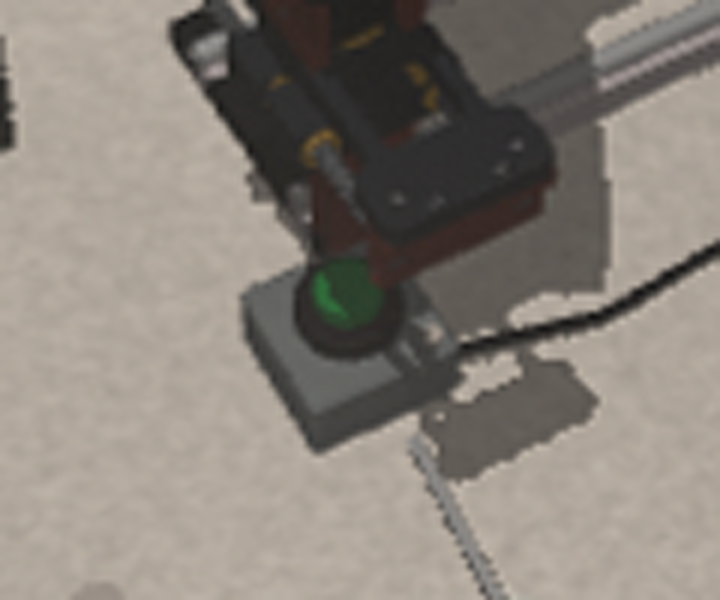

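```bash
python3 -m jog '[[0,[15,0,0],[0,0,0]],[0,[30,0,0],[0,0,0]],[0,[36,0,0],[0,0,0]],[0,[39,0,0],[0,0,0]],[0,[42,0,0],[0,0,0]],[0,[44,0,0],[0,0,0]],[0,[44,0,0],[0,0,0]]]'
```

```text
time: 46.22
position: [0.6301, -0.1032, 0.0499]
tool_rot: [[-0.0, 0.995, -0.1], [0.003, -0.1, -0.995], [-1.0, -0.001, -0.003]]
contact_force: [-12.5, 6.2, 30.6]
opening: 0.003
```

```bash
python3 - <<'E'
from h import *
f=grab('scene','s42');b=f['img'][210:310,220:340,::-1];cv2.imwrite('pics/z42.png',cv2.resize(b,None,fx=6,fy=6,interpolation=2))
print(arm.read_state()['wrist_torque'])
t=cv2.imread('pics/t40.png')[170:205,280:315];cv2.imwrite('pics/z43.png',cv2.resize(t,None,fx=16,fy=16,interpolation=2))
E
```

```text
[1.25959801 2.96417418 0.02545192]
```

View pics/z42.png

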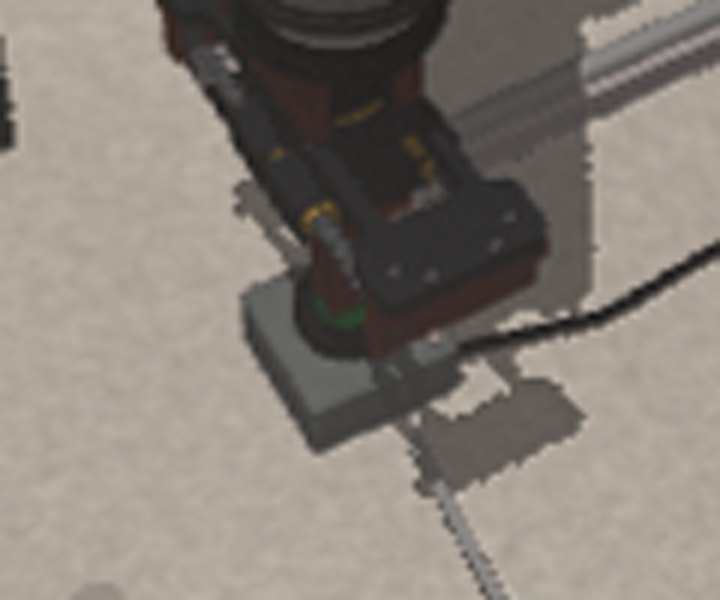

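View pics/z43.png

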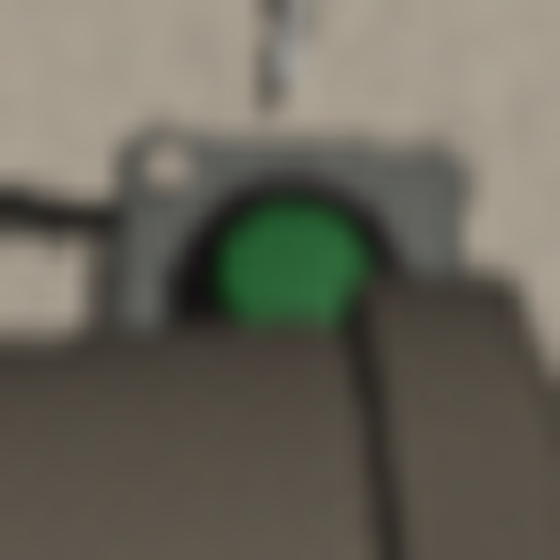

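```bash
python3 -m jog '[[0,[-5,0,0],[0,0,0]],[0,[-20,0,0],[0,0,0]],[0.3,[-50,0,0],[0,0,0]],[0.5,[-70,0,0],[0,0,0]],[0.5,[-70,0,0],[0,0,0]]]'; python3 - <<'E'
from h import *
for n,c in(('scene','s26'),('top','t26')):
    f=arm.grab_frame(n);im=cv2.imread('pics/%s.png'%c);h=cv2.cvtColor(im,cv2.COLOR_BGR2HSV)
    m=((h[...,0]>50)&(h[...,0]<80)&(h[...,1]>110)).astype(np.uint8)
    nn,l,s,cc=cv2.connectedComponentsWithStats(m)
    for i in range(1,nn):
        p=onz(f,*cc[i],.052)
        if 20<s[i,4]<200 and .55<p[0]<.7 and -.2<p[1]<0: print(n,s[i],cc[i],p)
    u,v=(298,187) if n=='top' else (278,257)
    g=im[v-22:v+22,u-22:u+22];cv2.imwrite('pics/b_%s.png'%n,cv2.resize(cv2.convertScaleAbs(g,alpha=1.8),None,fx=12,fy=12,interpolation=2))
    if n=='top':
        f0=cv2.imread('pics/top0.png')
E
```

```text
time: 46.9
position: [0.6317, -0.104, 0.1184]
tool_rot: [[0.003, 0.995, -0.1], [-0.0, -0.1, -0.995], [-1.0, 0.003, 0.0]]
contact_force: [0.3, -0.5, -0.8]
opening: 0.305
scene [273 253  11   9  77] [277.54545455 257.27272727] [ 0.62952677 -0.10113309  0.052     ]
top [293 183  10   9  76] [297.61842105 187.        ] [ 0.63015708 -0.10370149  0.052     ]
```

View pics/b_scene.png

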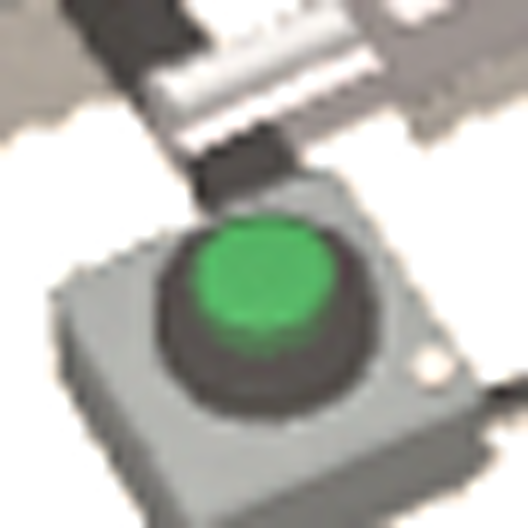

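View pics/b_top.png

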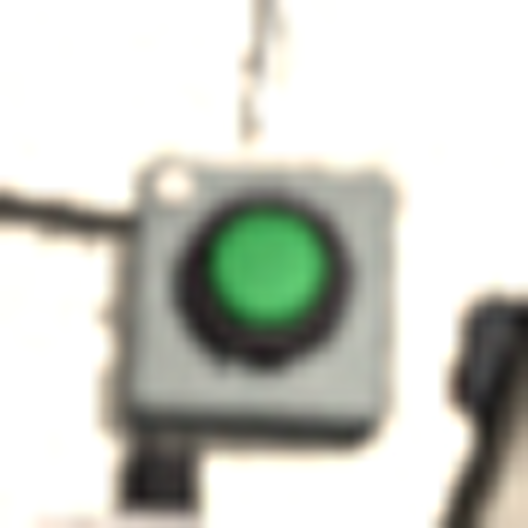

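```bash
python3 -m jog '[[0.1,[20,-1,-1],[0,0,0]],[0,[40,-1,-1],[0,0,0]],[0,[60,-1,-1],[0,0,0]],[0,[64,-1,-1],[0,0,0]],[0,[64,-1,-1],[0,0,0]],[0,[64,-1,-1],[0,0,0]],[0,[64,-1,-1],[0,0,0]]]';python3 -m jog '[[0,[2,0,0],[0,0,0]],[0,[2,0,0],[0,0,0]],[0,[2,0,0],[0,0,0]]]';python3 -m jog '[[0,[2,0,0],[0,0,0]],[0,[2,0,0],[0,0,0]],[0,[2,0,0],[0,0,0]]]'
```

```text
time: 47.88
position: [0.6297, -0.1026, 0.0532]
tool_rot: [[0.001, 0.995, -0.1], [-0.0, -0.1, -0.995], [-1.0, 0.001, -0.0]]
contact_force: [-0.4, -0.4, 3.1]
opening: 0.006
time: 48.25
position: [0.6297, -0.1026, 0.0508]
tool_rot: [[0.0, 0.995, -0.1], [-0.0, -0.1, -0.995], [-1.0, 0.0, 0.0]]
contact_force: [-0.4, -0.1, 4.4]
opening: 0.006
time: 48.62
position: [0.6297, -0.1027, 0.0502]
tool_rot: [[0.001, 0.995, -0.1], [0.001, -0.1, -0.995], [-1.0, 0.001, -0.001]]
contact_force: [-5.3, 1.9, 16.6]
opening: 0.002
```

```bash
python3 -m jog '[[0,[-4,0,0],[0,0,0]],[0,[-4,0,0],[0,0,0]],[0,[-4,0,0],[0,0,0]]]'; for i in 1 2 3 ; do python3 -c "
from h import *
s=arm.read_state();print(s['position'][2],s['contact_force'])"; break; done; python3 -m jog '[[0,[-2,0,0],[0,0,0]],[0,[-2,0,0],[0,0,0]],[0,[-2,0,0],[0,0,0]]]'|grep -E 'pos|for'; python3 -m jog '[[0,[-2,0,0],[0,0,0]],[0,[-2,0,0],[0,0,0]],[0,[-2,0,0],[0,0,0]]]'|grep -E 'pos|for'; python3 -m jog '[[0,[-2,0,0],[0,0,0]],[0,[-2,0,0],[0,0,0]],[0,[-2,0,0],[0,0,0]]]'|grep -E 'pos|for'
```

```text
time: 49.0
position: [0.6297, -0.1026, 0.0525]
tool_rot: [[0.0, 0.995, -0.1], [-0.0, -0.1, -0.995], [-1.0, 0.0, 0.0]]
contact_force: [0.5, -0.2, 3.0]
opening: 0.007
0.052532144857558014 [ 0.51174058 -0.18960394  3.00152935]
position: [0.6297, -0.1026, 0.0546]
contact_force: [0.5, -2.1, 3.0]
position: [0.6292, -0.102, 0.0564]
contact_force: [0.2, 1.0, 1.0]
position: [0.6294, -0.1023, 0.0585]
contact_force: [0.3, 0.6, 0.3]
```

```bash
python3 -m jog '[[0,[-40,0,0],[0,0,0]],[0,[-90,0,0],[0,0,0]],[0,[-140,-30,40],[0,0,0]],[0,[-150,-80,80],[0,0,0]],[0,[-150,-120,120],[0,0,0]],[0,[-150,-120,120],[0,0,0]],[0,[-150,-120,120],[0,0,0]]]'; python3 - <<'E'
from h import *
f=grab('scene','s50');t=grab('top','t50')
for r in range(165,172): print(r,' '.join('%3d'%p[0] for p in f['img'][r,376:398]))
blanks(t,.055)
E
```

```text
time: 51.0
position: [0.4985, -0.2095, 0.2087]
tool_rot: [[0.001, 0.995, -0.1], [0.001, -0.1, -0.995], [-1.0, 0.001, -0.001]]
contact_force: [0.5, 1.2, -0.7]
opening: 0.005
165 122 106 114 151  82  69  62  71  77  69  79  84  84  83  83  83  82  82  81  82  82  82
166 112  76  59 124 109  75  66  84  84  83  84  84  83  83  81  82  82  82  82  81  82  82
167 114  65 103 111 148 115  58  72  85  84  84  71  81  82  83  82  82  82  82  84  83  83
168 157 115 141 148 150 154 104  55  71  73  72  63  81  83  81  82  82  83  84  83  84  83
169 147 156 136 140 149 150 134  71  50  48  63  82  82  81  80  87  82  83  85  85  83  83
170 147 147 155 131 143 137  79 112 103  83  71  81  78  93 119 119  95  82  84  82  78  78
171 147 147 147 147 140 121 109 150 153 134  66  98 110 125 156 147 124  94  80  78 112 117
```

View pics/s50.png

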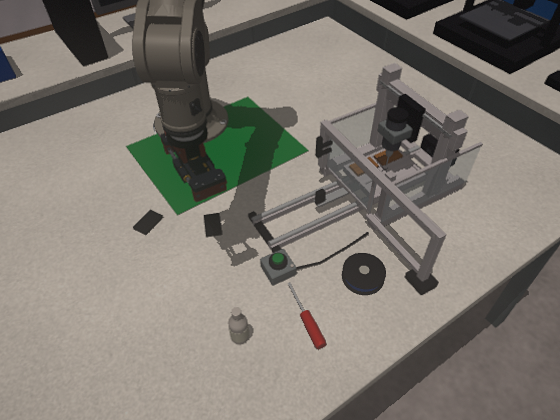

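View pics/t50.png

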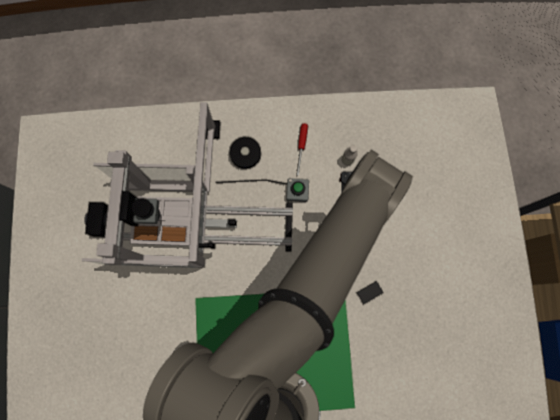

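Guard shut (bar at scene px 321,146), two blanks in the machine at top px (147,232) and (174,233), button up, glue, screwdriver and spool unmoved, arm clear.

```bash
python3 -c "
from cell import arm
print(arm.job_done())"
```

```text
the job is handed in; nothing more can be done
None
```

The engraver is set up and started, and the job is handed in at about 51 s of the 210 s allowed; no verdict came back.

- **Guard and bed, opening:** I slid the guard open until it hit its stop. It had started part-open, so my first pull ran into the stop at about 49 N through the fingers and the grip sprang open. I then drew the bed out about 266 mm.
- **Blanks:** Only two wooden blanks were on the bench. One was knocked about 45 mm aside mid-run, so I measured it again before picking it. They are in pocket0 and pocket1, and both cameras showed them flat and centred. The two black look-alikes were not touched.
- **Bed alignment:** My estimates put the cross within about 1 mm of the point under the cutter's tip along the travel. Sideways, both cameras showed the tip 2 to 3 mm off the bed's line. I put that down to calibration, because the task says the cross runs under the tip. The cross did not shift when the tab was released, the guard was shut or the button pressed.
- **Guard shut:** It travelled 185 mm and stopped dead at about 14 N.
- **Start button:** Pressed with the guard shut, twice. On the second press I felt first contact at about 55.5 mm and a hard stop at about 50.2 mm. That is about 4 mm above the stated heights, but 5 to 6 mm of travel, so I take it as fully pressed. It is back up.
- **Bystanders:** The glue bottle, screwdriver and spool look unmoved in the last pictures, and the arm was clear of everything.

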